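# Tip the returned pipe unions back into their bay under the low shelf

### The job

Put every pipe union lying on the counter into the aluminium scoop, then tip them all out of the scoop, under the low shelf of the counter-top rack, into the bay that already holds two such unions, without knocking against the shelf above. Finish with every union lying still inside that bay and the scoop set down level on its rubber mat again; leave the tape roll, the bottle and the carton where they stand.

Things in the scene. Friction and masses are not known exactly. Their poses are not given: they have to be found in the camera images.
- union1: loose dark grey plastic pipe union: an octagonal nut, 38 mm over flats and 34 mm long, in the middle of a barrel 33 to 36 mm thick and 60 mm long; 45 g; lies on one of its flats. Origin at its centre (19 mm above what it lies on), x along its length. May be absent
- union2: loose pipe union just like union1 (same size and axes); may be absent
- union3: loose pipe union just like union1 (same size and axes); may be absent
- union4: loose pipe union just like union1 (same size and axes); may be absent
- scoop: loose aluminium hand scoop, 0.2 kg: flat-bottomed open pan 146 x 112 mm (x -70 to +76), 3 mm walls, rear and sides 50 mm high, sides sloping to 22 mm at the open mouth; floor flat to x = +26, then rising 8 degrees to the mouth. Origin: middle of the pan's underside; x towards the mouth, z up. Starts on the mat, handle to the robot. Unions slide out fully at about 45 degrees nose down
- scoop_grip (a point): place to hold the scoop, on its straight black handle (20 mm wide, 24 mm high, running level along y = 0 from x = -70 to -220 mm of the pan's frame): on the handle's centre line, 145 mm behind the pan's middle, 42 mm above the pan's underside; axes as the scoop's
- scoop_mouth (a point): middle of the lower front edge of the scoop's mouth, 76 mm before the pan's middle and 6 mm above its underside; axes as the scoop's
- mat: fixed black rubber mat on the counter, 200 x 170 mm, 4 mm thick, the scoop's place; origin: middle of its underside, on the counter; x along its 200 mm
- rack: fixed rack on the counter, blue 30 mm posts at x = 15 and 210, y = +-222 mm, 248 high; origin on the counter under the middle of its front edge, x into the rack, away from the robot. Lower tier: tray of three bays, middles at y = -132, 0, +132; floor 12 mm above the counter, front lip at x = 50 to 54 with top at 55 mm, dividers 4 mm thick with tops at 75, wire back at x = 219 with top at 102
- overshelf: the rack's low shelf above the bays, a wire deck with a steel front edge (origin and axes the rack's): x = 0 to 225, y = +-237 mm, underside 225 mm above the counter, its front edge 50 mm before the lip of the bays and rising to 250 mm, as high as the pipes that lie behind it
- unions_bay: the bay for the unions, told by two like unions fixed end to end across its back (from x = 122 mm on; tops 38 mm above the floor). Origin: middle of the front edge of this bay's floor, just behind the lip, 12 mm above the counter; axes as the rack's; inside walls at x = 0 and 165, y = +-64 mm. Any of the three bays, changing from start to start
- tubes_bay: a bay of the same size, full of short copper-coloured tubes (fixed); origin likewise. Not to be filled
- elbows_bay: a bay of the same size with brass-coloured pipe elbows (fixed); origin likewise. Not to be filled
- tape: bystander: cardboard-coloured roll of tape lying flat, 100 mm across, 48 mm high; origin under its centre
- sealant: bystander: white plastic bottle, 60 mm across, 130 mm high; origin under its centre
- carton: bystander: closed cardboard carton 140 x 100 x 70 mm; origin under its centre
Things that resemble listed ones, but are neither listed nor needed, are in the scene too. Leave any blue look-alike of the union3 alone. What is shaped like the union2 but green is not meant.

How it is judged (in metres and radians):
On the way, in this order (a step that is already met when the one before it is completed fails the run):
1. every union present lies in the scoop (x of union1 in the frame of scoop between -0.07 and 0.075 m and y of union1 in the frame of scoop between -0.053 and 0.053 m and z of union1 in the frame of scoop between 0 and 0.085 m and x of union2 in the frame of scoop between -0.07 and 0.075 m and y of union2 in the frame of scoop between -0.053 and 0.053 m and z of union2 in the frame of scoop between 0 and 0.085 m and x of union3 in the frame of scoop between -0.07 and 0.075 m and y of union3 in the frame of scoop between -0.053 and 0.053 m and z of union3 in the frame of scoop between 0 and 0.085 m and x of union4 in the frame of scoop between -0.07 and 0.075 m and y of union4 in the frame of scoop between -0.053 and 0.053 m and z of union4 in the frame of scoop between 0 and 0.085 m), for 0.2 s.
2. the scoop's mouth is under the shelf, past the front lip of the unions' bay and between its dividers, with the scoop tipped nose down by more than 28 degrees (x of scoop_mouth in the frame of unions_bay between -0.01 and 0.165 m and y of scoop_mouth in the frame of unions_bay between -0.066 and 0.066 m and height (world z) of scoop_mouth below 0.2 m and angle between scoop's own z axis and vertical above 0.49 rad and height (world z) of scoop_grip above 0.17 m), for 0.1 s.
At the end, for the whole second after the job is handed in: Every union present lies at rest in the bay that held two (centre 0 to 165 mm behind its front lip, within 66 mm of its middle line, under 90 mm above its floor). The scoop stands at rest on the mat, level within 0.1 rad, pan's middle within 50 mm of the mat's along both mat axes (x of union1 in the frame of unions_bay between 0 and 0.165 m and y of union1 in the frame of unions_bay between -0.066 and 0.066 m and z of union1 in the frame of unions_bay between 0 and 0.09 m and linear speed of each of union1, union2, union3, union4, scoop below 0.03 m/s and x of union2 in the frame of unions_bay between 0 and 0.165 m and y of union2 in the frame of unions_bay between -0.066 and 0.066 m and z of union2 in the frame of unions_bay between 0 and 0.09 m and x of union3 in the frame of unions_bay between 0 and 0.165 m and y of union3 in the frame of unions_bay between -0.066 and 0.066 m and z of union3 in the frame of unions_bay between 0 and 0.09 m and x of union4 in the frame of unions_bay between 0 and 0.165 m and y of union4 in the frame of unions_bay between -0.066 and 0.066 m and z of union4 in the frame of unions_bay between 0 and 0.09 m and x of scoop in the frame of mat between -0.05 and 0.05 m and y of scoop in the frame of mat between -0.05 and 0.05 m and angle between scoop's own z axis and vertical below 0.1 rad and z of scoop in the frame of mat below 0.012 m); the robot touches nothing.
It fails at once if the low shelf above the bays is knocked with more than 12 N (contact force between anything else and overshelf above 12 N).
It fails at once if the tape roll, the bottle or the carton is moved more than 40 mm or the bottle is tipped over (distance of any of tape, sealant, carton from where it was at the start of the episode above 0.04 m or angle between sealant's own z axis and vertical above 0.5 rad).
Of union1, union2, union3, union4 only 2 to 4 are there at a start; the rules pass over those that are not, and their reading is None.
At some moment in a run one of union1, union2, union3, union4, scoop may be knocked a few centimetres aside while the robot is not near it.
It also fails if it takes over 210 s, if anything falls off the work surface, if the arm or the gripper's body presses on something with over 40 N, if the wrist force passes 120 N, or if a joint passes its speed limit or range.

### The arm

A 6-joint arm with a two-finger parallel gripper is mounted at the origin on the work surface. World frame = base frame: x ahead of the robot, y to its left, z up, the work surface at z = 0. Lengths are in mm, angles in rad, forces in N, time in s.
With the tool pointing down it reaches from about 250 to 800 mm from the base axis. Payload 3.9 kg.
Tool frame: the origin (TCP) lies on the front face of the gripper's body, between the roots of the fingers; the fingertips stand 73 mm ahead of it and the grasp point (between the pads) lies 54 mm ahead of it (tips_ahead is the distance from the TCP to the fingertips, in mm); z points along the fingers, y is the direction in which the jaws open and shut (so a half turn about z gives the same grasp; the last joint's range is limited). The gripper opens to 85 mm and grips with 20 to 120 N. Pads are 22 mm wide; open, the fingers measure 114 mm over their backs; the gripper's body (76 mm by 85 mm) begins 54 mm behind the grasp point. The pads swing forward as they close: fully open they stand 13 mm farther back than shut.
Start: joints at [-1.212, 0.26, -0.138, 1.173, 0, 1.571], TCP at [184.349, -491.56, 303.904] pointing down, gripper open.
Joint ranges: [-2.78, 2.78], [-0.83, 1.72], [-1.28, 1.37], [-1.9, 2.12], [-1.57, 1.48], [-3.14, 3.14]. Speed limits (rad/s): [2.57, 2.57, 3.14, 3.14, 3.14, 3.14].

### API

Orientations are given as a unit quaternion [w, x, y, z].
In Python, from rig import observe, get_image, get_calibration, close_job, spot_in, spot_point, tips_ahead gives the robot as it stands.
- The arm moves only by the tool step_arm, never from a script. Its arguments are lists of equal length, an entry for each row: "claw": the opening, from 0 (shut) to 1 (fully open); "slide": the shift along the tool's x, y, z in mm, a list of three; "twist": the turn, a rotation vector about the tool's x, y, z in degrees, a list of three. In form: {"claw": [claw, ...], "slide": [[tx, ty, tz], ...], "twist": [[wx, wy, wz], ...]}. A call has 1 to 5 rows; each row is the pose to reach, as a shift and turn from the pose commanded when the call began, along the tool's axes at that moment; what a row does not reach only later rows make up. A row lasts 1/8 s, in which the tool goes at most 62.5 mm and 10.7 degrees, less where a joint would pass 70% of its speed; a pose out of reach is approached as far as the arm can. A call with a gripper value outside its range is refused whole. The fingers move at their own pace and stop on an object; "squeeze" is the grip in N (left out, the last holds). Time passes only in rows, so rows that repeat a pose let the fingers close. It gives the time, the measured TCP pose, the force and the opening at its end, in the units of the state.
- observe(): the state, without advancing time (a new reading comes with each control period).
- get_image(name): name is "side" or "top" or "wrist"; returns (picture, depth): 384x512x3 uint8, blue, green, red; 384x512 float32, mm along the optical axis (not along the pixel's ray), 0 where there is no reading.
- get_calibration(name): a dict with "fx", "fy", "cx", "cy" (pixels), "rvec" (rotation vector, rad) and "tvec" (3), from world to camera coordinates, as OpenCV has them. Camera axes: x right, y down, z forward; pixel columns grow to the right and rows downward; lengths in mm; the calibration is good to about 2 mm. A picture is of the moment at which its call begins: read the wrist's pose just before it. get_calibration takes no time and is no camera call; for the wrist camera it gives the pose at the moment of the call.
- close_job(): hands the job in, once; it reports no verdict.
Trained networks look in the newest picture that a camera, given by its name, has taken for a name from the list of things; names that differ only in an ending like _2 or _b are one class to them, and where a whole thing is asked for, a point or a joint stands for the part that bears it (a point fixed in the world has none). Each returns a list of dicts, best first, with "conf" (0 to 1); they miss things now and then, are a little off and sometimes report something else, mostly with a low value. They report only what shows in the picture. A call takes as long as a camera call. They do not tell look-alikes from the thing itself.
- spot_in(camera, target): "at" ([x, y, z] in mm, in world coordinates, good to about 4 mm: the middle of the surface that is visible of it).
- spot_point(camera, target): "at" ([x, y, z] in mm, in world coordinates, good to about 4 mm: a listed point, or the origin of a listed thing).
The state is a dict: "t": time; "q": joint angles; "qvel": joint speeds; "effort": joint torques, N m; "tool_pos": TCP position; "eef_rot": TCP orientation; "ft_force": force on the tool from outside, world axes, zero at the start; "wrist_torque": the same for the moment, N m; "finger_gap": finger opening in mm.
Only numpy, scipy, OpenCV 4.12 (cv2) and the standard library are available. Lean on these libraries where they do the work, as an engineer would, in place of code of your own. Each camera call takes 0.05 s, during which the arm holds its last target.

## Working session

There is one attempt and no reset: what is moved stays moved. The work goes in short steps, Python scripts to look and compute and a tool call to move; the robot and the scene stay as the last step left them, time stands still between calls to the robot, and variables do not carry over. Pictures are saved under pics/ and viewed, and the job is handed in when it is done.

Besides the shell and the picture viewer there is one more tool, called after "Request:" as name(argument=value, ...) on one line, values as JSON. step_arm: Moves the arm, as the interface text tells. Its arguments: {"type":"object","properties":{"claw":{"type":"array","items":{"type":"number"}},"slide":{"type":"array","items":{"type":"array","items":{"type":"number"}}},"twist":{"type":"array","items":{"type":"array","items":{"type":"number"}}},"squeeze":{"type":"number"}},"required":["claw","slide","twist"]}

```bash
ls; mkdir -p pics; python3 - <<'E'
from rig import *
import cv2
s=observe(); print({k:s[k] for k in('t','tool_pos','eef_rot','finger_gap')})
for n in("side","top","wrist"):
    p,d=get_image(n); cv2.imwrite(f"pics/{n}0.png",p)
    c=get_calibration(n); print(n,c)
print(tips_ahead)
E
```

```text
pics
{'t': 0.0, 'tool_pos': array([ 184.17106737, -491.05745939,  303.06751699]), 'eef_rot': array([-9.57306153e-04,  9.83952131e-01,  1.78429983e-01, -1.70263540e-04]), 'finger_gap': 85.64960612144908}
side {'fx': 374.0095436735729, 'fy': 374.0095436735729, 'cx': 250.7696524614006, 'cy': 190.73372934129813, 'rvec': array([ 2.07039161, -0.34924256,  0.18373628]), 'tvec': array([-554.17406041,  152.9852132 , 1280.69493199])}
top {'fx': 456.6069715090794, 'fy': 456.6069715090794, 'cx': 256.91187492456993, 'cy': 192.75062234803127, 'rvec': array([ 2.20967557, -2.16713143,  0.0787891 ]), 'tvec': array([ -30.82444263,  575.73004584, 1499.46128572])}
wrist {'fx': 308.5699077439759, 'fy': 308.5699077439759, 'cx': 251.21744223930494, 'cy': 188.24358914994136, 'rvec': array([-2.36395938,  1.63794331,  0.25806414]), 'tvec': array([-523.87527318,  -39.80052525,  380.31608135])}
72.6
```

View pics/top0.png

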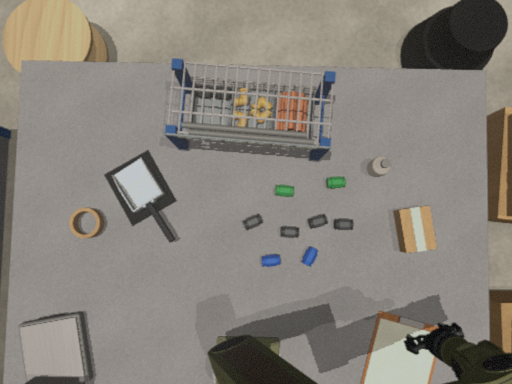

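View pics/side0.png

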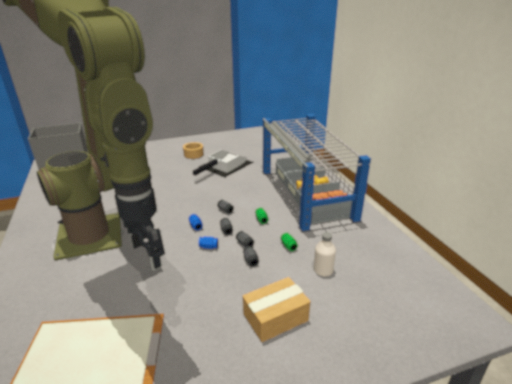

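View pics/wrist0.png

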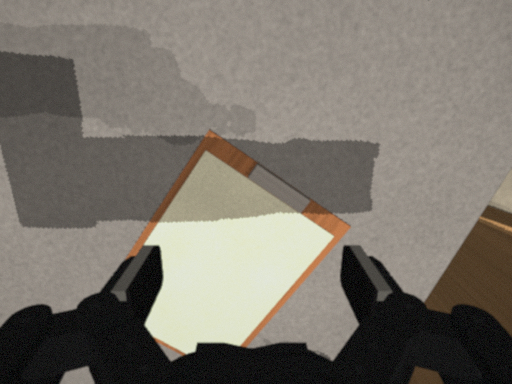

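```bash
python3 - <<'E'
from rig import *
import numpy as np
for n in("top","side"):
  for t in("union1","scoop","scoop_grip","scoop_mouth","mat","rack","unions_bay","tubes_bay","elbows_bay","tape","sealant","carton"):
    for f in(spot_point,):
        r=f(n,t)
        print(n,t,[(round(x['conf'],2),np.round(x['at']).tolist()) for x in r][:9])
E
```

```text
top union1 [(0.78, [351.0, -74.0, 20.0]), (0.68, [481.0, -10.0, 21.0]), (0.65, [619.0, -287.0, 17.0]), (0.58, [476.0, -303.0, 19.0]), (0.58, [453.0, -129.0, 23.0]), (0.51, [487.0, -227.0, 18.0]), (0.49, [589.0, -114.0, 20.0]), (0.47, [374.0, -197.0, 19.0])]
top scoop [(0.97, [597.0, 372.0, 7.0])]
top scoop_grip [(0.92, [474.0, 294.0, 43.0])]
top scoop_mouth [(0.59, [656.0, 418.0, 13.0])]
top mat [(0.57, [597.0, 373.0, 6.0]), (0.27, [754.0, -125.0, 12.0])]
top rack []
top unions_bay []
top tubes_bay [(0.78, [752.0, -124.0, 11.0])]
top elbows_bay []
top tape [(0.68, [468.0, 538.0, -3.0])]
top sealant [(0.59, [668.0, -420.0, 1.0])]
top carton [(0.82, [467.0, -539.0, 0.0])]
side union1 [(0.75, [370.0, -195.0, 19.0]), (0.64, [482.0, -6.0, 22.0]), (0.6, [586.0, -110.0, 20.0]), (0.59, [490.0, -224.0, 18.0]), (0.52, [623.0, -280.0, 18.0]), (0.51, [481.0, -308.0, 23.0]), (0.5, [353.0, -68.0, 18.0]), (0.48, [749.0, -122.0, 13.0]), (0.47, [449.0, -128.0, 24.0])]
side scoop [(0.61, [594.0, 378.0, 6.0])]
side scoop_grip [(0.64, [474.0, 291.0, 49.0])]
side scoop_mouth [(0.76, [659.0, 422.0, 13.0]), (0.38, [474.0, 291.0, 45.0])]
side mat [(0.56, [588.0, 374.0, 3.0])]
side rack [(0.57, [706.0, 15.0, -0.0]), (0.23, [674.0, -418.0, -1.0])]
side unions_bay []
side tubes_bay [(0.52, [752.0, -123.0, 13.0])]
side elbows_bay [(0.54, [754.0, 8.0, 9.0])]
side tape [(0.5, [462.0, 539.0, 0.0])]
side sealant [(0.88, [670.0, -418.0, 1.0]), (0.67, [751.0, -124.0, 12.0])]
side carton [(0.61, [469.0, -534.0, 2.0])]
```

The top view shows four dark grey unions at pixels (253,221), (289,231), (317,221) and (344,224). Look-alikes to leave alone are green at (285,190) and (336,182), and blue at (271,260) and (310,256). The scoop is on its mat at (140,185). The rack has elbows in the middle bay and tubes in the right one, so the left bay should hold the unions. I'll check that in close crops.

```bash
cat > h.py <<'E'
from rig import *
import numpy as np, cv2
from scipy.spatial.transform import Rotation as R
def cal(n):
    c=get_calibration(n); K=np.array([[c['fx'],0,c['cx']],[0,c['fy'],c['cy']],[0,0,1]])
    return K,R.from_rotvec(c['rvec']).as_matrix(),np.array(c['tvec'])
def ray(n,uv,z,C=None):
    K,M,t=C or cal(n); uv=np.atleast_2d(uv).astype(float)
    d=(np.linalg.inv(K)@np.c_[uv,np.ones(len(uv))].T).T@M
    o=-M.T@t
    return o+d*((z-o[2])/d[:,2])[:,None]
def cloud(n,d,C=None):
    K,M,t=C or cal(n); v,u=np.mgrid[0:d.shape[0],0:d.shape[1]]
    p=np.stack([(u-K[0,2])*d/K[0,0],(v-K[1,2])*d/K[1,1],d],-1)
    return (p-t)@M
def proj(n,p,C=None):
    K,M,t=C or cal(n); q=(np.atleast_2d(p)@M.T+t)@K.T
    return q[:,:2]/q[:,2:]
def toolpose():
    s=observe(); q=s['eef_rot']; return s,np.array(s['tool_pos']),R.from_quat([q[1],q[2],q[3],q[0]])
def goal(pos,rot):
    "slide (tool axes) and twist (deg) from present measured pose to pos/rot"
    s,p,r=toolpose()
    sl=r.inv().apply(np.array(pos)-p); tw=(r.inv()*rot).as_rotvec(degrees=True)
    return np.round(sl,1),np.round(tw,1)
def down(yawjaw,tilt=0):
    """tool pointing down; jaw (tool y) axis at world yaw deg; """
    y=np.array([np.cos(np.radians(yawjaw)),np.sin(np.radians(yawjaw)),0]); z=np.array([0,0,-1.]); x=np.cross(y,z)
    return R.from_matrix(np.c_[x,y,z])
def dark_unions(n="top",zt=19,box=((380,-380),(560,60))):
    p,d=get_image(n); P=cloud(n,d)
    hsv=cv2.cvtColor(p,cv2.COLOR_BGR2HSV)
    m=(P[...,2]>12)&(P[...,2]<55)&(hsv[...,2]<110)&(d>0)
    m&=(P[...,0]>box[0][0])&(P[...,0]<box[1][0])&(P[...,1]>box[0][1])&(P[...,1]<box[1][1])
    k,l,st,c=cv2.connectedComponentsWithStats(m.astype(np.uint8))
    out=[]
    for i in range(1,k):
        if st[i,4]<30: continue
        v,u=np.nonzero(l==i); w=ray(n,np.c_[u,v],zt+8)[:,:2]
        ctr,(a,b),ang=cv2.minAreaRect(w.astype(np.float32))
        mu=w.mean(0); ev,E=np.linalg.eigh(np.cov((w-mu).T)); ax=E[:,1]
        out.append((np.round(P[l==i].mean(0)),np.round(ctr),np.round([a,b]),round(np.degrees(np.arctan2(ax[1],ax[0]))%180),st[i,4],np.median(p[l==i],0)))
    return p,out
E
python3 - <<'E'
from h import *
p,o=dark_unions()
for x in o: print(*x)
z=cv2.resize(p[60:290,95:375],None,fx=2.8,fy=2.5,interpolation=cv2.INTER_CUBIC); cv2.imwrite("pics/crop1.png",z)
p,d=get_image("top"); P=cloud("top",d); h=cv2.cvtColor(p,cv2.COLOR_BGR2HSV)
m=(h[...,0]>100)&(h[...,0]<125)&(h[...,1]>150)&(P[...,2]>200)
k,l,st,c=cv2.connectedComponentsWithStats(m.astype(np.uint8))
for i in range(1,k):
    if st[i,4]>15: print(st[i],P[l==i].mean(0),P[l==i].min(0),P[l==i].max(0), ray("top",c[i],248))
E
```

```text
[481.  -5.  33.] [481.  -5.] [37. 59.] 115 157 [76. 77. 79.]
[ 487. -219.   33.] [ 487. -220.] [37. 62.] 109 194 [74.5 76.  77.5]
[ 479. -304.   33.] [ 480. -305.] [36. 60.] 89 207 [74. 76. 78.]
[ 451. -127.   33.] [ 450. -128.] [36. 59.] 88 183 [76. 78. 79.]
```

View pics/crop1.png

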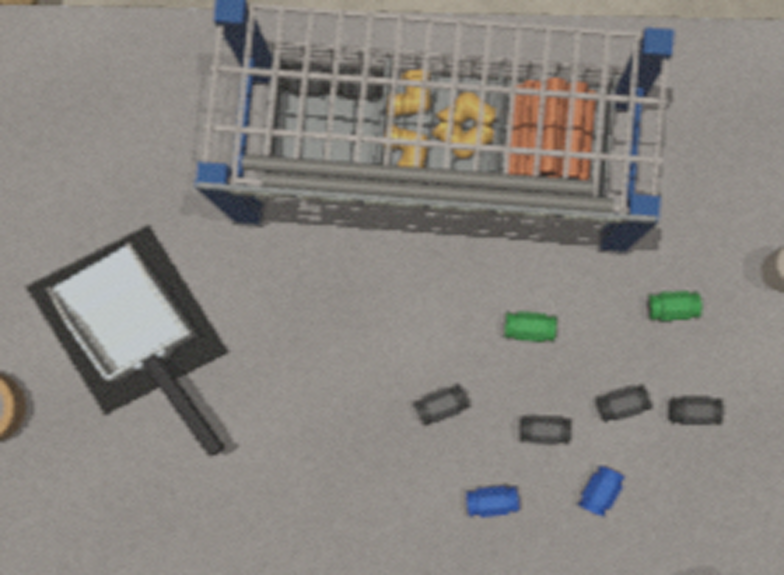

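```bash
python3 - <<'E'
from h import *
w=ray("top",[(177.5,64),(329.6,76.8),(170.7,129.2),(325.4,142)],248)[:,:2]; print(w.round())
loc=np.array([(210,222),(210,-222),(15,222),(15,-222.)])
mw,ml=w.mean(0),loc.mean(0)
H=(loc-ml).T@(w-mw); U,S,V=np.linalg.svd(H); Rm=V.T@U.T; t=mw-Rm@ml
print("rack origin",t,"yaw",np.degrees(np.arctan2(Rm[1,0],Rm[0,0])), ((loc@Rm.T+t)-w).round(1))
for n,y in(("L",132),("M",0),("R",-132)): print(n,(Rm@np.array([54,y])+t).round())
# depth check shelf front edge
p,d=get_image("side");P=cloud("side",d)
m=(P[...,2]>215)&(P[...,2]<262)&(P[...,0]>600)&(P[...,0]<1000)&(abs(P[...,1])<300)
Q=P[m]; L=(Q[:,:2]-t)@Rm; print(np.percentile(L,[1,5,50,95,99],axis=0).round(), len(Q))
for t_ in("scoop","scoop_grip","scoop_mouth","mat"):
  r=spot_point("side",t_);print(t_,[(round(x['conf'],2),np.round(x['at']).tolist()) for x in r][:3])
get_image("top")
for t_ in("unions_bay","scoop","scoop_grip","scoop_mouth"):
  r=spot_point("top",t_);print(t_,[(round(x['conf'],2),np.round(x['at']).tolist()) for x in r][:3])
# mat outline
p,d=get_image("top");P=cloud("top",d)
m=(p.max(2)<60)&(P[...,0]>400)&(P[...,1]>200)&(P[...,2]<25)
m=cv2.morphologyEx(m.astype(np.uint8),cv2.MORPH_OPEN,np.ones((3,3)))
m=((p.max(2)>150)|(m>0))&(P[...,2]<75)&(P[...,0]>450)&(P[...,0]<720)&(P[...,1]>250)&(P[...,1]<480)
k,l,st,c=cv2.connectedComponentsWithStats(m.astype(np.uint8)); i=1+np.argmax(st[1:,4])
v,u=np.nonzero(l==i); w=ray("top",np.c_[u,v],4)[:,:2]; print(cv2.minAreaRect(w.astype(np.float32)))
E
```

```text
[[ 928.  217.]
 [ 899. -222.]
 [ 737.  230.]
 [ 709. -211.]]
rack origin [706.08923579  10.75144783] yaw -3.6595917254628936 [[ 2.2  2.1]
 [ 2.4 -2.6]
 [-2.1  1. ]
 [-2.5 -0.5]]
L [768. 139.]
M [760.   7.]
R [ 752. -124.]
[[  -1. -238.]
 [   0. -236.]
 [  77.  -61.]
 [ 220.  211.]
 [ 224.  233.]] 2193
scoop [(0.6, [595.0, 378.0, 7.0])]
scoop_grip [(0.66, [473.0, 294.0, 48.0])]
scoop_mouth [(0.84, [660.0, 421.0, 13.0])]
mat [(0.68, [589.0, 377.0, 4.0])]
unions_bay [(0.33, [453.0, -129.0, 19.0])]
scoop [(0.7, [595.0, 372.0, 6.0]), (0.5, [478.0, -306.0, 20.0])]
scoop_grip [(0.91, [474.0, 293.0, 46.0])]
scoop_mouth [(0.55, [653.0, 419.0, 13.0])]
((595.0667114257812, 385.2894592285156), (146.86326599121094, 117.05262756347656), 32.94686508178711)
```

```bash
python3 - <<'E'
from h import *
w=ray("top",[(148.6,150.8),(105,175.2),(133.2,225.2),(176,200.8)],4)[:,:2]; print(w.round(),w.mean(0))
for i in range(4):
    e=w[(i+1)%4]-w[i]; print(np.linalg.norm(e),np.degrees(np.arctan2(e[1],e[0])))
# pan: bright contour
p,d=get_image("top");P=cloud("top",d)
m=((p.min(2)>150)&(P[...,0]>450)&(P[...,1]>250)&(P[...,1]<480)&(P[...,0]<720)).astype(np.uint8)
v,u=np.nonzero(m); w=ray("top",np.c_[u,v],8)[:,:2]; print(cv2.minAreaRect(w.astype(np.float32)))
hm=(P[...,2]>30)&(P[...,2]<75)&(p.max(2)<90)&(P[...,0]>380)&(P[...,0]<560)&(P[...,1]>200)&(P[...,1]<380)
v,u=np.nonzero(hm); w=ray("top",np.c_[u,v],58)[:,:2]; print(len(u),cv2.minAreaRect(w.astype(np.float32)))
for nm in("rack","tape"): pass
s,pp,r=toolpose(); print(pp,r.as_matrix().round(3))
# target: right union end grip: view pose above unions
print(goal([440,-230,303],down(90)))
E
```

```text
[[712. 349.]
 [626. 493.]
 [461. 392.]
 [545. 251.]] [586.02752762 371.08436486]
167.2497666569284 120.83081263527134
194.3067863259546 -148.6447891082154
163.7262103391248 -58.98031984739341
193.76681585487503 30.31449869393471
((594.6212768554688, 384.3411865234375), (146.2850799560547, 116.46344757080078), 33.120216369628906)
297 ((474.57403564453125, 290.7944030761719), (145.7183837890625, 22.23191261291504), 35.367889404296875)
[ 184.35236865 -491.5515622   303.90213917] [[ 0.936  0.351  0.   ]
 [ 0.351 -0.936  0.   ]
 [ 0.    -0.    -1.   ]]
(array([ 331.2, -155.1,    0.9]), array([   0. ,   -0. , -159.4]))
```

```bash
python3 - <<'E'
from h import *
print(goal([480,-305,150],down(-1)),goal([480,-305,220],down(-1)))
print(observe()['q'])
E
```

```text
(array([342.3, -70.8, 153.9]), array([  0. ,  -0. , -68.4])) (array([342.3, -70.8,  83.9]), array([  0. ,  -0. , -68.4]))
[-1.21200851e+00  2.60000660e-01 -1.38104819e-01  1.17271157e+00
  4.12602493e-05  1.57077504e+00]
```

Request:
step_arm(claw=[0.8,0.8,0.8,0.8,0.8], slide=[[60,-12,10],[120,-25,20],[180,-38,40],[240,-50,60],[300,-62,80]], twist=[[0,0,-10],[0,0,-20],[0,0,-30],[0,0,-40],[0,0,-50]])

```text
t: 2.68
tool_pos: [440.4, -330.0, 225.3]
eef_rot: [0.0, 0.815, 0.58, 0.0]
ft_force: [-0.3, -1.1, 0.5]
finger_gap: 68.4
```

```bash
python3 - <<'E'
from h import *
print(goal([480,-305,150],down(-1)))
s=observe();print(s['q'],s['finger_gap'])
E
```

```text
(array([36.6, 29.2, 75.3]), array([  0. ,   0. , -18.1]))
[-6.42966272e-01  3.46552080e-01 -2.24676895e-01  9.98677597e-01
 -2.40776340e-04  1.26144675e+00] 68.43663008795552
```

Request:
step_arm(claw=[0.8,0.8,0.8,0.8], slide=[[20,15,40],[37,29,70],[37,29,75],[37,29,75]], twist=[[0,0,-9],[0,0,-18],[0,0,-18],[0,0,-18]])

```text
t: 3.18
tool_pos: [478.0, -306.1, 150.9]
eef_rot: [-0.0, 0.717, 0.697, -0.0]
ft_force: [0.4, -0.2, 0.6]
finger_gap: 68.0
```

```bash
python3 - <<'E'
from h import *
C=None
p,d=get_image("wrist"); cv2.imwrite("pics/w1.png",p)
r=spot_point("wrist","union1"); print([(round(x['conf'],2),np.round(x['at']).tolist()) for x in r])
P=cloud("wrist",d)
m=(P[...,2]>14)&(P[...,2]<45)&(p.max(2)<110)&(d>120)
m=cv2.morphologyEx(m.astype(np.uint8),cv2.MORPH_OPEN,np.ones((3,3)))
k,l,st,c=cv2.connectedComponentsWithStats(m)
for i in range(1,k):
    if st[i,4]>300: print(st[i],cv2.minAreaRect(P[l==i][:,:2].astype(np.float32)),np.percentile(P[l==i][:,2],95))
print(goal([480,-305,80],down(-1)))
E
```

```text
[(0.93, [616.0, -281.0, 16.0]), (0.9, [476.0, -302.0, 18.0]), (0.74, [368.0, -203.0, 18.0]), (0.63, [485.0, -224.0, 15.0])]
[ 219   18   85  117 4691] ((487.862060546875, -223.12200927734375), (37.41097640991211, 60.152015686035156), 18.98992347717285) 38.77357336059731
[101  34  26  56 807] ((399.2481384277344, -211.0816650390625), (33.979671478271484, 2.7120108604431152), 64.43172454833984) 33.758338273158195
[ 425  120   66   91 1202] ((604.5697631835938, -276.70697021484375), (66.27400970458984, 28.03310203552246), 67.29048156738281) 29.866140383040705
[ 225  166   57   94 4750] ((479.6951904296875, -308.59698486328125), (38.00812911987305, 60.3303108215332), 0.3235287666320801) 40.008654613659075
(array([ 2. ,  1.4, 72. ]), array([ 0.1,  0.1, -0.6]))
```

View pics/w1.png

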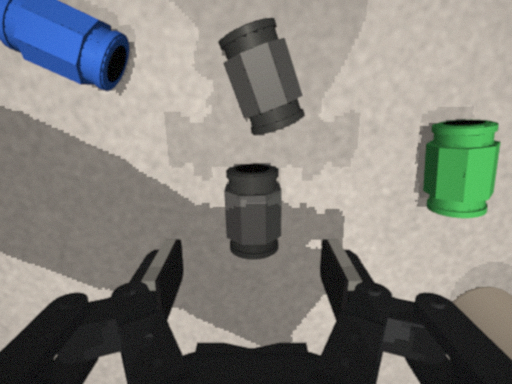

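The wrist view shows dark unions at (253,212) and (262,75), and the green and blue ones clear of the gripper. The gap between the two dark ones is too small for an end grip, so I'll pinch the nearer one across and slide it aside first.

Request:
step_arm(claw=[0.8,0.8,0.4,0.4,0.4], slide=[[-1,2,40],[-1,2,70],[-1,2,70],[-1,2,70],[-1,2,70]], twist=[[0,0,0],[0,0,0],[0,0,0],[0,0,0],[0,0,0]], squeeze=30)

```text
t: 3.9
tool_pos: [481.4, -307.8, 82.6]
eef_rot: [0.002, 0.716, 0.698, 0.0]
ft_force: [0.2, -0.4, -0.6]
finger_gap: 37.4
```

Request:
step_arm(claw=[0.3,0.3,0.3,0.3,0.3], slide=[[0,0,0],[0,0,0],[0,0,-3],[-20,0,-3],[-30,0,-3]], twist=[[0,0,0],[0,0,0],[0,0,0],[0,0,0],[0,0,0]])

```text
t: 4.53
tool_pos: [479.9, -338.5, 83.7]
eef_rot: [0.0, 0.716, 0.698, -0.0]
ft_force: [-0.1, 0.5, -0.4]
finger_gap: 37.2
```

Request:
step_arm(claw=[0.3,0.6,0.7,0.7,0.7], slide=[[0,0,2],[0,0,2],[0,0,2],[0,0,-50],[40,0,-90]], twist=[[0,0,0],[0,0,0],[0,0,0],[0,0,0],[0,0,0]])

```text
t: 5.15
tool_pos: [481.4, -298.2, 175.0]
eef_rot: [0.001, 0.717, 0.697, 0.0]
ft_force: [1.6, 0.6, 0.3]
finger_gap: 59.8
```

```bash
cat >> h.py <<'E'
def wunions(save=None):
    p,d=get_image("wrist")
    if save: cv2.imwrite(save,p)
    P=cloud("wrist",d)
    m=(P[...,2]>14)&(P[...,2]<45)&(p.max(2)<110)&(d>100)
    m=cv2.morphologyEx(m.astype(np.uint8),cv2.MORPH_OPEN,np.ones((3,3)))
    k,l,st,c=cv2.connectedComponentsWithStats(m); o=[]
    for i in range(1,k):
        if st[i,4]<600: continue
        w=P[l==i][:,:2]; (c_,(a,b),an)=cv2.minAreaRect(w.astype(np.float32))
        ang=an if a>b else an+90
        print(st[i].tolist(),"ctr",np.round(c_,1),"size",round(a),round(b),"axis",round(ang%180,1))
E
python3 - <<'E'
from h import *
wunions("pics/w2.png")
print(goal([488,-223,150],down(109)))
E
```

```text
[218, 40, 75, 99, 3432] ctr [ 488.5 -216.1] size 37 58 axis 109.4
[113, 52, 25, 47, 679] ctr [ 400.2 -204.2] size 32 3 axis 67.2
[401, 127, 52, 79, 867] ctr [ 606.4 -268.9] size 64 29 axis 67.1
[226, 205, 49, 82, 3601] ctr [ 481.7 -334.4] size 61 38 axis 89.1
(array([70.6,  3.8, 30. ]), array([   0.3,    0.3, -110.3]))
```

Request:
step_arm(claw=[1,1,1,1,1], slide=[[15,0,0],[30,0,0],[45,0,0],[60,2,0],[70,4,0]], twist=[[0,0,-10],[0,0,-20],[0,0,-30],[0,0,-40],[0,0,-50]])

```text
t: 5.82
tool_pos: [486.1, -225.8, 173.3]
eef_rot: [-0.001, 0.351, 0.937, 0.0]
ft_force: [-0.3, 1.0, 0.1]
finger_gap: 85.5
```

Request:
step_arm(claw=[1,1,1,1,1], slide=[[0,0,0],[0,0,0],[0,0,0],[0,0,0],[0,0,0]], twist=[[0,0,-10],[0,0,-20],[0,0,-30],[0,0,-40],[0,0,-50]])

```text
t: 6.45
tool_pos: [486.1, -226.5, 173.3]
eef_rot: [-0.0, -0.078, 0.997, 0.0]
ft_force: [1.3, -0.5, -0.5]
finger_gap: 85.7
```

Request:
step_arm(claw=[1,1,1,1], slide=[[0,0,10],[0,0,10],[0,0,10],[0,0,10]], twist=[[0,0,-10],[0,0,-10],[0,0,-10],[0,0,-10]])

```text
t: 6.95
tool_pos: [486.6, -227.0, 164.0]
eef_rot: [0.0, -0.161, 0.987, -0.0]
ft_force: [0.9, -0.8, 1.3]
finger_gap: 85.3
```

```bash
python3 - <<'E'
from h import *
wunions("pics/w3.png")
print(goal([488,-223,82],down(109)),observe()['finger_gap'],observe()['q'].round(2))
E
```

```text
[483, 59, 29, 56, 962] ctr [359.3 -98. ] size 35 5 axis 12.0
[44, 105, 107, 76, 5485] ctr [ 479.6 -338.7] size 60 39 axis 88.7
[346, 160, 99, 71, 3972] ctr [ 450.2 -130.1] size 60 38 axis 87.7
[215, 177, 86, 54, 4174] ctr [ 486.6 -222.2] size 37 60 axis 108.8
[471, 253, 41, 51, 1809] ctr [487.4 -22.2] size 39 29 axis 21.5
[304, 315, 53, 37, 617] ctr [ 574.6 -128.9] size 23 48 axis 129.1
(array([-2.6,  3.4, 82. ]), array([-0. ,  0. , -0.5])) 85.75972170462425 [-0.44  0.38 -0.35  0.84  0.   -0.76]
```

View pics/w3.png

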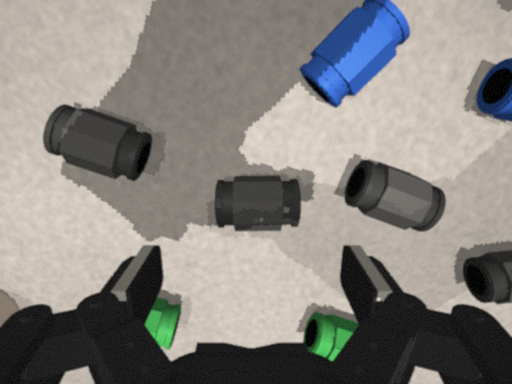

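Request:
step_arm(claw=[1,1,0.66,0.64,0.6], slide=[[-2,4,50],[-2,4,86],[-2,4,86],[-2,4,86],[-2,4,86]], twist=[[0,0,0],[0,0,0],[0,0,0],[0,0,0],[0,0,0]], squeeze=40)

```text
t: 7.62
tool_pos: [488.5, -223.3, 79.5]
eef_rot: [0.001, -0.161, 0.987, -0.001]
ft_force: [0.7, 1.0, 0.1]
finger_gap: 59.3
```

Request:
step_arm(claw=[0.55,0.55,0.55], slide=[[0,0,0],[0,0,0],[0,0,0]], twist=[[0,0,0],[0,0,0],[0,0,0]])

```text
t: 8.0
tool_pos: [487.2, -222.7, 78.0]
eef_rot: [0.0, -0.161, 0.987, -0.0]
ft_force: [-0.1, 0.9, 2.0]
finger_gap: 59.0
```

```bash
python3 - <<'E'
from h import *
print(tips_ahead, observe()['finger_gap'])
p,d=get_image("wrist"); cv2.imwrite("pics/w4.png",p)
E
```

```text
72.6 58.98147654751701
```

View pics/w4.png

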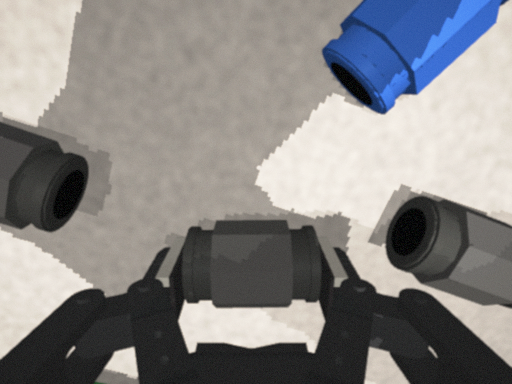

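```bash
python3 - <<'E'
from h import *
print(goal([530,330,180],down(124)))
E
```

```text
(array([-216.5,  510.3, -102.1]), array([ -0. ,   0. , -15.4]))
```

Request:
step_arm(claw=[0.55,0.55,0.55,0.55,0.55], slide=[[0,0,-50],[-20,45,-75],[-44,100,-90],[-66,155,-100],[-88,208,-102]], twist=[[0,0,0],[0,0,0],[0,0,0],[0,0,-5],[0,0,-10]])

```text
t: 8.68
tool_pos: [504.7, 4.4, 180.7]
eef_rot: [0.001, -0.248, 0.969, -0.0]
ft_force: [0.7, -0.2, -0.4]
finger_gap: 59.0
```

Request:
step_arm(claw=[0.55,0.55,0.55,0.55,0.55], slide=[[-18,58,0],[-35,115,0],[-52,170,0],[-70,225,0],[-85,275,0]], twist=[[0,0,-5],[0,0,-5],[0,0,-5],[0,0,-5],[0,0,-5]])

```text
t: 9.3
tool_pos: [446.9, 286.8, 179.7]
eef_rot: [0.0, -0.289, 0.957, 0.0]
ft_force: [0.8, 0.3, -0.0]
finger_gap: 59.7
```

```bash
python3 - <<'E'
from h import *
print(goal([530,330,180],down(124)))
p,d=get_image("wrist"); cv2.imwrite("pics/w5.png",p)
E
```

```text
(array([-93.1, -10. ,  -0.2]), array([-0. ,  0. , -0.4]))
```

View pics/w5.png

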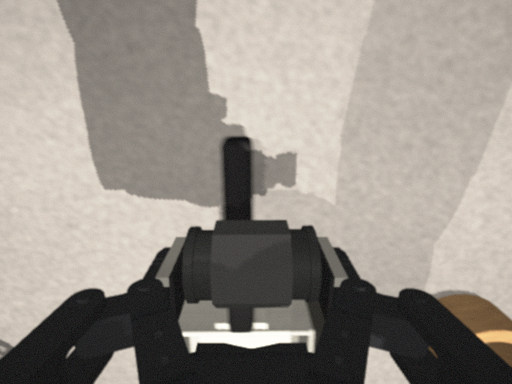

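```bash
cat >> h.py <<'E'
def scoop_w(save=None):
    p,d=get_image("wrist"); P=cloud("wrist",d)
    if save: cv2.imwrite(save,p)
    m=(P[...,2]>46)&(P[...,2]<70)&(d>0)&(p.max(2)<100)
    m=cv2.morphologyEx(m.astype(np.uint8),cv2.MORPH_OPEN,np.ones((3,3)))
    k,l,st,c=cv2.connectedComponentsWithStats(m)
    for i in range(1,k):
        if st[i,4]<400: continue
        Q=P[l==i]; (c_,(a,b),an)=cv2.minAreaRect(Q[:,:2].astype(np.float32)); ang=an if a>b else an+90
        mu=Q[:,:2].mean(0); ev,E=np.linalg.eigh(np.cov((Q[:,:2]-mu).T)); ax=E[:,1]; ax=ax*np.sign(ax[0])
        s=(Q[:,:2]-mu)@ax
        print(st[i].tolist(),"mean",mu.round(1),"size",round(a),round(b),"yaw",round(np.degrees(np.arctan2(ax[1],ax[0])),1),"rear end",(mu+ax*np.percentile(s,1)).round(1),"z",np.median(Q[:,2]).round(1),"->pan",(mu+ax*(np.percentile(s,1)+220)).round(1))
E
python3 - <<'E'
from h import *
scoop_w()
E
```

```text
[210, 132, 32, 90, 2631] mean [435.5 263. ] size 60 20 yaw 33.4 rear end [413.1 248.1] z 57.9 ->pan [596.7 369.3]
[218, 308, 26, 20, 485] mean [526.9 324.9] size 19 19 yaw -35.9 rear end [518.5 330.9] z 57.9 ->pan [696.8 202. ]
```

```bash
python3 - <<'E'
from h import *
print(goal([557.7,346.8,130],down(124)))
E
```

```text
(array([-123.9,  -14.4,   50.1]), array([ 0.1,  0.1, -0.1]))
```

Request:
step_arm(claw=[0.55,0.55,0.55,0.55,0.55], slide=[[-50,-6,10],[-100,-12,15],[-127,-14,30],[-127,-14,50],[-127,-14,50]], twist=[[0,0,0],[0,0,0],[0,0,0],[0,0,0],[0,0,0]])

```text
t: 10.02
tool_pos: [559.9, 341.7, 127.4]
eef_rot: [-0.003, -0.288, 0.958, -0.001]
ft_force: [-0.9, 0.6, 0.0]
finger_gap: 59.5
```

```bash
python3 - <<'E'
from h import *
print(goal([560.2,348.5,88],down(124)))
p,d=get_image("wrist"); cv2.imwrite("pics/w6.png",p)
p,d=get_image("top"); cv2.imwrite("pics/t6.png",cv2.resize(p[100:260,60:260],None,fx=3,fy=3))
E
```

```text
(array([-4.2,  5.5, 39.4]), array([-0. , -0.3, -0.5]))
```

View pics/w6.png

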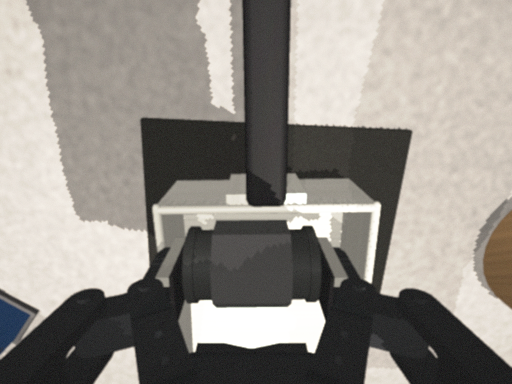

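View pics/t6.png

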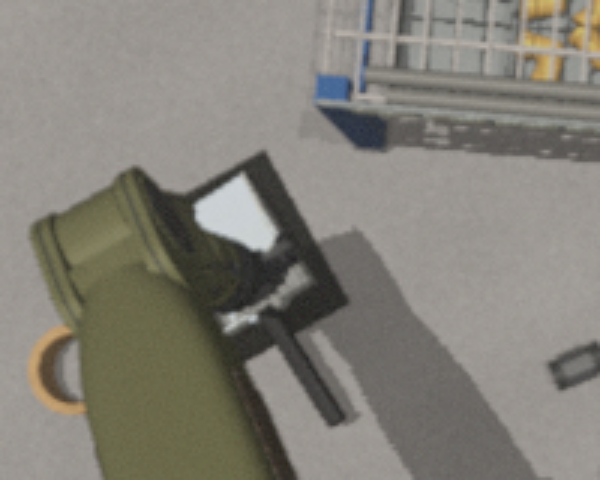

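```bash
python3 - <<'E'
from h import *
scoop_w(); 
s,p,r=toolpose(); print(p, r.as_matrix()[:,1].round(2), r.as_matrix()[:,0].round(2))
print(goal([560.2,348.5,88],down(124)))
E
```

```text
[242, 0, 47, 202, 8671] mean [496.2 307.7] size 88 20 yaw 34.5 rear end [464.5 285.9] z 58.6 ->pan [645.9 410.4]
[561.08076333 342.88221658 130.37796809] [-0.55  0.83 -0.  ] [-0.83 -0.55 -0.  ]
(array([-2.4,  5.2, 42.4]), array([-0. ,  0. , -0.5]))
```

Request:
step_arm(claw=[0.55,0.55,0.55,0.55,0.55], slide=[[-2,7,5],[-2,7,25],[-2,7,38],[-2,7,42],[-2,7,42]], twist=[[0,0,0],[0,0,0],[0,0,0],[0,0,0],[0,0,0]])

```text
t: 10.8
tool_pos: [558.7, 350.3, 87.6]
eef_rot: [-0.0, -0.289, 0.957, -0.0]
ft_force: [-0.2, -0.6, -1.2]
finger_gap: 59.4
```

Request:
step_arm(claw=[0.77,0.77,0.77,0.77,0.77], slide=[[0,0,1],[0,0,1],[0,0,-30],[0,0,-70],[0,0,-100]], twist=[[0,0,0],[0,0,0],[0,0,0],[0,0,0],[0,0,0]])

```text
t: 11.42
tool_pos: [559.4, 350.5, 189.9]
eef_rot: [0.001, -0.289, 0.957, 0.0]
ft_force: [-0.3, 0.1, 0.7]
finger_gap: 65.6
```

```bash
python3 - <<'E'
from h import *
p,d=get_image("wrist"); cv2.imwrite("pics/w7.png",p)
print(goal([450,-130,180],down(88)),observe()['finger_gap'])
E
```

```text
(array([ 358.7, -340. ,   11.2]), array([ 0.1,  0.5, 35.6])) 66.11482204884881
```

View pics/w7.png

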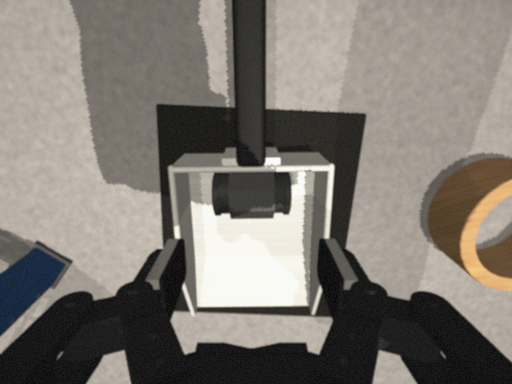

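The first union lies across the rear of the pan at (252,193). Next is the union at (450,-130).

Request:
step_arm(claw=[1,1,1,1,1], slide=[[40,-40,0],[80,-80,0],[120,-118,0],[160,-155,0],[200,-192,0]], twist=[[0,0,8],[0,0,16],[0,0,24],[0,0,32],[0,0,36]])

```text
t: 12.1
tool_pos: [498.0, 78.1, 188.0]
eef_rot: [0.001, 0.023, 1.0, 0.0]
ft_force: [-0.1, -1.3, 0.8]
finger_gap: 85.7
```

```bash
python3 - <<'E'
from h import *
print(goal([450,-130,170],down(88)))
E
```

```text
(array([  38.5, -210.1,   17.9]), array([ 0. ,  0.1, -0.6]))
```

Request:
step_arm(claw=[1,1,1,1,1], slide=[[10,-60,5],[20,-120,10],[30,-180,18],[38,-210,18],[38,-210,18]], twist=[[0,0,0],[0,0,0],[0,0,0],[0,0,0],[0,0,0]])

```text
t: 12.72
tool_pos: [450.8, -130.3, 169.8]
eef_rot: [0.0, 0.023, 1.0, -0.0]
ft_force: [-0.2, -1.1, 0.3]
finger_gap: 85.3
```

```bash
python3 - <<'E'
from h import *
wunions("pics/w8.png")
print(goal([450,-130,78],down(88)))
E
```

```text
[210, 171, 85, 54, 4015] ctr [ 450.4 -128.2] size 60 38 axis 88.2
[367, 191, 97, 72, 4195] ctr [480.4  -5.9] size 37 60 axis 116.1
[0, 219, 37, 50, 1495] ctr [ 479.8 -316.5] size 38 21 axis 3.8
(array([ 1.3, -0.9, 91.9]), array([ 0. ,  0. , -0.6]))
```

Request:
step_arm(claw=[1,1,0.66,0.6,0.55], slide=[[1,1,50],[1,1,92],[1,1,92],[1,1,92],[1,1,92]], twist=[[0,0,0],[0,0,0],[0,0,0],[0,0,0],[0,0,0]])

```text
t: 13.4
tool_pos: [452.1, -127.5, 79.4]
eef_rot: [0.002, 0.021, 1.0, -0.0]
ft_force: [1.4, 0.0, 0.0]
finger_gap: 59.2
```

Request:
step_arm(claw=[0.55,0.55,0.55,0.55,0.55], slide=[[0,0,0],[0,0,0],[0,0,-50],[0,50,-90],[0,100,-110]], twist=[[0,0,0],[0,0,0],[0,0,0],[0,0,0],[0,0,0]])

```text
t: 14.02
tool_pos: [455.9, -27.1, 190.2]
eef_rot: [0.002, 0.023, 1.0, -0.0]
ft_force: [1.2, -0.4, -1.1]
finger_gap: 59.0
```

```bash
python3 - <<'E'
from h import *
print(goal([540,330,185],down(124)))
E
```

```text
(array([-67.8, 360.5,   5.5]), array([ -0.1,   0.2, -36.6]))
```

Request:
step_arm(claw=[0.55,0.55,0.55,0.55,0.55], slide=[[-11,60,5],[-22,120,5],[-33,180,5],[-45,240,5],[-56,300,5]], twist=[[0,0,-8],[0,0,-16],[0,0,-24],[0,0,-32],[0,0,-37]])

```text
t: 14.65
tool_pos: [523.7, 271.7, 183.0]
eef_rot: [0.0, -0.299, 0.954, -0.0]
ft_force: [0.6, 0.1, -0.1]
finger_gap: 59.3
```

```bash
python3 - <<'E'
from h import *
print(goal([593,373.5,140],down(124.3)))
E
```

```text
(array([-114.9,   44.2,   43. ]), array([-0. ,  0. ,  0.4]))
```

Request:
step_arm(claw=[0.55,0.55,0.55,0.55,0.55], slide=[[-50,20,5],[-100,40,15],[-115,44,40],[-115,44,43],[-115,44,43]], twist=[[0,0,0],[0,0,0],[0,0,0],[0,0,0],[0,0,0]])

```text
t: 15.28
tool_pos: [592.5, 370.3, 139.6]
eef_rot: [-0.001, -0.297, 0.955, -0.0]
ft_force: [-0.1, 0.1, -0.3]
finger_gap: 59.1
```

```bash
python3 - <<'E'
from h import *
p,d=get_image("wrist"); cv2.imwrite("pics/w9.png",p)
scoop_w()
s,p,r=toolpose(); print(p,goal([593,373.5,88],down(124.3)))
E
```

```text
[236, 0, 44, 113, 4709] mean [515.  320.4] size 48 20 yaw 34.6 rear end [496.8 307.9] z 58.5 ->pan [677.8 432.9]
[593.11234457 370.46422589 140.90933701] (array([-1.6,  2.6, 52.9]), array([-0. ,  0. ,  0.2]))
```

View pics/w9.png

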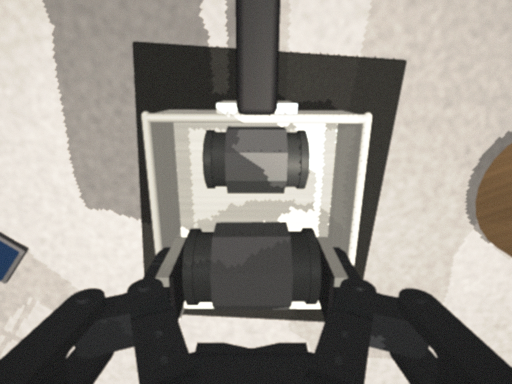

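Request:
step_arm(claw=[0.55,0.55,0.55,0.55,0.55], slide=[[-1,3,10],[-1,3,30],[-1,3,46],[-1,3,52],[-1,3,52]], twist=[[0,0,0],[0,0,0],[0,0,0],[0,0,0],[0,0,0]])

```text
t: 16.0
tool_pos: [592.0, 374.1, 87.2]
eef_rot: [-0.001, -0.297, 0.955, -0.0]
ft_force: [-0.3, -0.0, -0.2]
finger_gap: 59.3
```

Request:
step_arm(claw=[0.77,0.77,0.77,0.77,0.77], slide=[[0,0,1],[0,0,1],[0,0,-30],[0,0,-70],[0,0,-100]], twist=[[0,0,0],[0,0,0],[0,0,0],[0,0,0],[0,0,0]])

```text
t: 16.62
tool_pos: [592.9, 374.7, 190.1]
eef_rot: [0.001, -0.297, 0.955, 0.0]
ft_force: [0.3, 0.1, 0.3]
finger_gap: 65.9
```

```bash
python3 - <<'E'
from h import *
p,d=get_image("wrist"); cv2.imwrite("pics/w10.png",p)
p,o=dark_unions()
for x in o: print(*x)
print(goal([481,-6,175],down(116)),observe()['finger_gap'])
E
```

```text
[481.  -5.  33.] [480.  -5.] [35. 57.] 116 141 [80. 82. 83.]
[ 479. -335.   32.] [ 479. -337.] [33. 63.] 90 173 [78. 81. 81.]
(array([ 310.2, -250. ,   15.2]), array([0. , 0.5, 8.6])) 66.21280185928082
```

View pics/w10.png

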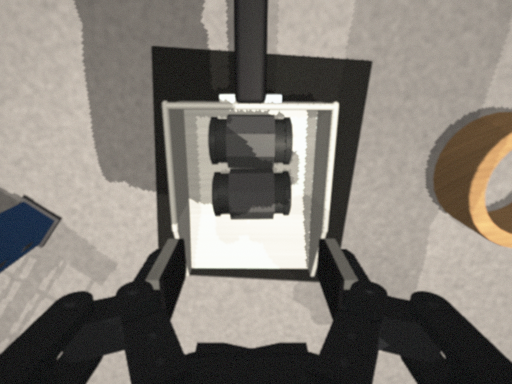

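Two unions now lie neatly across the pan, at (250,141) and (252,193). Next is the one at (481,-6), axis 116.

Request:
step_arm(claw=[1,1,1,1,1], slide=[[45,-36,0],[90,-72,0],[135,-108,0],[180,-145,0],[225,-180,0]], twist=[[0,0,2],[0,0,4],[0,0,6],[0,0,8],[0,0,8]])

```text
t: 17.35
tool_pos: [508.1, 96.7, 187.1]
eef_rot: [-0.0, -0.23, 0.973, -0.0]
ft_force: [0.0, -0.0, 0.2]
finger_gap: 85.8
```

Request:
step_arm(claw=[1,1,1,1], slide=[[43,-36,8],[85,-70,15],[85,-70,15],[85,-70,15]], twist=[[0,0,0],[0,0,0],[0,0,0],[0,0,0]])

```text
t: 17.85
tool_pos: [464.6, -2.1, 172.6]
eef_rot: [0.0, -0.229, 0.973, 0.0]
ft_force: [0.6, -0.2, -0.4]
finger_gap: 85.3
```

```bash
python3 - <<'E'
from h import *
wunions("pics/w11.png")
print(goal([481,-6,78],down(116)))
E
```

```text
[181, 0, 87, 52, 1927] ctr [368.8 -67.4] size 15 58 axis 102.3
[196, 187, 81, 51, 3770] ctr [480.6  -6.1] size 37 59 axis 116.1
[39, 232, 73, 61, 873] ctr [ 573.7 -101.5] size 66 27 axis 60.1
(array([-12.2, -11. ,  94.8]), array([-0. ,  0.1,  0.6]))
```

Request:
step_arm(claw=[1,1,0.66,0.6,0.55], slide=[[-12,-11,40],[-12,-11,94],[-12,-11,94],[-12,-11,94],[-12,-11,94]], twist=[[0,0,0],[0,0,0],[0,0,0],[0,0,0],[0,0,0]])

```text
t: 18.52
tool_pos: [481.8, -6.3, 80.6]
eef_rot: [0.002, -0.23, 0.973, -0.0]
ft_force: [0.4, -0.0, -0.4]
finger_gap: 59.5
```

Request:
step_arm(claw=[0.55,0.55,0.55,0.55,0.55], slide=[[0,0,0],[0,0,0],[0,0,-50],[-30,30,-90],[-75,60,-110]], twist=[[0,0,0],[0,0,0],[0,0,0],[0,0,0],[0,0,-8]])

```text
t: 19.15
tool_pos: [520.9, 80.8, 191.6]
eef_rot: [0.002, -0.298, 0.955, -0.0]
ft_force: [1.4, -0.3, -0.4]
finger_gap: 59.4
```

```bash
python3 - <<'E'
from h import *
a=np.array([np.cos(np.radians(34.3)),np.sin(np.radians(34.3))])
b=np.array([592.4,374.4])+41*a; print(b)
print(goal([*b,185],down(124.3)), observe()['finger_gap'])
E
```

```text
[626.27003007 397.50456801]
(array([-266.7,  200.8,    7. ]), array([-0.1,  0.2,  0.3])) 59.35343833470475
```

Request:
step_arm(claw=[0.55,0.55,0.55,0.55,0.55], slide=[[-48,36,2],[-96,72,5],[-144,108,5],[-192,144,5],[-235,178,5]], twist=[[0,0,0],[0,0,0],[0,0,0],[0,0,0],[0,0,0]])

```text
t: 19.77
tool_pos: [613.3, 362.4, 183.8]
eef_rot: [0.0, -0.297, 0.955, -0.0]
ft_force: [0.7, -0.6, 0.0]
finger_gap: 59.4
```

Request:
step_arm(claw=[0.55,0.55,0.55,0.55], slide=[[-32,23,25],[-32,23,45],[-32,23,45],[-32,23,45]], twist=[[0,0,0],[0,0,0],[0,0,0],[0,0,0]])

```text
t: 20.27
tool_pos: [626.4, 397.1, 139.6]
eef_rot: [0.0, -0.297, 0.955, 0.0]
ft_force: [-0.1, 0.0, -0.3]
finger_gap: 59.0
```

```bash
python3 - <<'E'
from h import *
scoop_w("pics/w12.png")
s,p,r=toolpose(); print(p,goal([626.3,397.5,91],down(124.3)))
E
```

```text
[229, 0, 44, 14, 576] mean [534.2 333.4] size 6 19 yaw -55.5 rear end [529.1 340.8] z 58.3 ->pan [653.8 159.6]
[626.70749747 397.17980197 140.15468581] (array([ 0.2,  0.5, 49.2]), array([-0. ,  0.1,  0.2]))
```

View pics/w12.png

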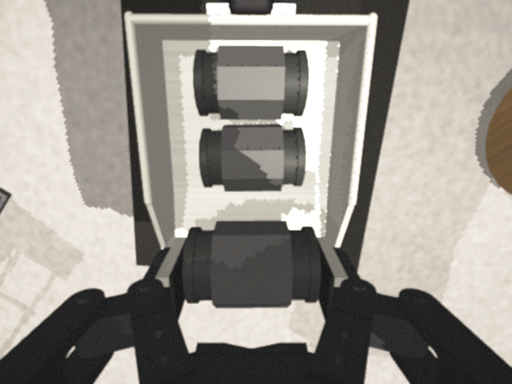

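Request:
step_arm(claw=[0.55,0.55,0.55,0.55,0.55], slide=[[1,1,10],[1,1,30],[1,1,44],[1,1,50],[1,1,50]], twist=[[0,0,0],[0,0,0],[0,0,0],[0,0,0],[0,0,0]])

```text
t: 20.95
tool_pos: [624.5, 397.5, 88.9]
eef_rot: [-0.0, -0.297, 0.955, -0.0]
ft_force: [-0.6, 0.2, 0.0]
finger_gap: 59.4
```

Request:
step_arm(claw=[0.77,0.77,0.77,0.77,0.77], slide=[[0,0,1],[0,0,1],[0,0,-30],[0,0,-70],[0,0,-100]], twist=[[0,0,0],[0,0,0],[0,0,0],[0,0,0],[0,0,0]])

```text
t: 21.58
tool_pos: [625.3, 398.2, 190.9]
eef_rot: [0.001, -0.297, 0.955, 0.0]
ft_force: [0.7, -0.5, -0.1]
finger_gap: 66.1
```

```bash
python3 - <<'E'
from h import *
p,d=get_image("wrist"); cv2.imwrite("pics/w13.png",p)
p,o=dark_unions()
for x in o: print(*x)
print(goal([480,-338,180],down(89)),observe()['finger_gap'])
E
```

```text
[ 479. -335.   32.] [ 479. -337.] [33. 63.] 90 174 [79.  81.  81.5]
(array([ 539.2, -523.8,    9.2]), array([ 0.1,  0.5, 35.6])) 65.80409030664211
```

View pics/w13.png

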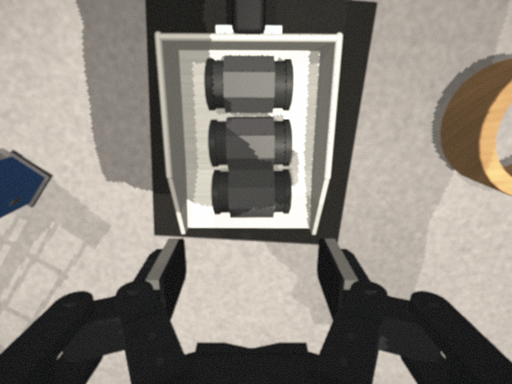

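Three unions are in the pan. The fourth goes on top, in the groove between the rear two.

Request:
step_arm(claw=[1,1,1,1,1], slide=[[43,-41,0],[86,-82,0],[129,-124,0],[172,-165,0],[215,-206,0]], twist=[[0,0,8],[0,0,16],[0,0,24],[0,0,32],[0,0,36]])

```text
t: 22.3
tool_pos: [563.6, 104.4, 187.9]
eef_rot: [-0.0, 0.014, 1.0, -0.0]
ft_force: [0.8, -0.5, 0.3]
finger_gap: 85.3
```

```bash
python3 - <<'E'
from h import *
print(goal([470,-338,175],down(89)))
E
```

```text
(array([  81.4, -444.8,   13.1]), array([-0. , -0. , -0.6]))
```

Request:
step_arm(claw=[1,1,1,1,1], slide=[[11,-60,0],[22,-120,0],[33,-180,0],[44,-240,0],[55,-300,0]], twist=[[0,0,0],[0,0,0],[0,0,0],[0,0,0],[0,0,0]])

```text
t: 22.92
tool_pos: [501.1, -194.0, 188.0]
eef_rot: [-0.0, 0.013, 1.0, 0.0]
ft_force: [-0.2, 0.3, 0.5]
finger_gap: 85.2
```

Request:
step_arm(claw=[1,1,1,1,1], slide=[[11,-58,5],[22,-116,13],[26,-145,13],[26,-145,13],[26,-145,13]], twist=[[0,0,0],[0,0,0],[0,0,0],[0,0,0],[0,0,0]])

```text
t: 23.55
tool_pos: [472.1, -335.8, 175.1]
eef_rot: [-0.0, 0.012, 1.0, 0.001]
ft_force: [0.3, 0.5, 0.2]
finger_gap: 85.7
```

```bash
python3 - <<'E'
from h import *
wunions("pics/w14.png")
print(goal([480,-338,78],down(89)))
E
```

```text
[405, 10, 45, 91, 858] ctr [ 378.  -214.8] size 57 25 axis 8.1
[0, 94, 85, 184, 5363] ctr [ 460.2 -488.4] size 137 4 axis 9.0
[206, 180, 81, 52, 3746] ctr [ 479.6 -339. ] size 60 38 axis 88.9
[281, 323, 65, 14, 617] ctr [ 601.1 -282.7] size 6 58 axis 93.9
(array([-7.9, -2.6, 97.3]), array([ 0.1, -0. , -0.4]))
```

Request:
step_arm(claw=[1,1,0.66,0.6,0.55], slide=[[-8,-3,45],[-8,-3,97],[-8,-3,97],[-8,-3,97],[-8,-3,97]], twist=[[0,0,0],[0,0,0],[0,0,0],[0,0,0],[0,0,0]])

```text
t: 24.22
tool_pos: [481.9, -340.5, 81.1]
eef_rot: [0.002, 0.012, 1.0, -0.001]
ft_force: [0.4, -0.7, 0.2]
finger_gap: 59.6
```

Request:
step_arm(claw=[0.55,0.55,0.55,0.55,0.55], slide=[[0,0,0],[0,0,0],[0,0,-50],[0,50,-90],[0,110,-120]], twist=[[0,0,0],[0,0,0],[0,0,0],[0,0,0],[0,0,0]])

```text
t: 24.85
tool_pos: [483.7, -235.3, 198.2]
eef_rot: [0.002, 0.014, 1.0, -0.001]
ft_force: [0.6, 0.2, -0.6]
finger_gap: 59.4
```

Request:
step_arm(claw=[0.55,0.55,0.55,0.55,0.55], slide=[[0,60,0],[-3,120,0],[-6,180,0],[-9,240,0],[-12,300,0]], twist=[[0,0,0],[0,0,-5],[0,0,-10],[0,0,-18],[0,0,-26]])

```text
t: 25.48
tool_pos: [502.5, 66.1, 196.5]
eef_rot: [0.001, -0.215, 0.977, -0.0]
ft_force: [1.0, -0.3, -0.1]
finger_gap: 59.5
```

```bash
python3 - <<'E'
from h import *
print(goal([575.6,362.4,200],down(124.3)), observe()['finger_gap'])
E
```

```text
(array([-190.6,  238.3,   -3.4]), array([-0. ,  0.1, -9.5])) 59.460071494062376
```

Request:
step_arm(claw=[0.55,0.55,0.55,0.55,0.55], slide=[[-37,46,0],[-74,92,0],[-111,138,0],[-148,184,0],[-180,226,0]], twist=[[0,0,-5],[0,0,-9.5],[0,0,-9.5],[0,0,-9.5],[0,0,-9.5]])

```text
t: 26.1
tool_pos: [572.7, 346.8, 196.2]
eef_rot: [0.0, -0.293, 0.956, 0.0]
ft_force: [0.2, 0.3, -0.3]
finger_gap: 59.0
```

Request:
step_arm(claw=[0.55,0.55,0.55,0.55], slide=[[-12,10,10],[-12,10,35],[-12,10,35],[-12,10,35]], twist=[[0,0,0],[0,0,0],[0,0,0],[0,0,0]])

```text
t: 26.6
tool_pos: [576.7, 358.8, 161.4]
eef_rot: [-0.0, -0.292, 0.956, -0.0]
ft_force: [0.6, -1.1, -0.3]
finger_gap: 59.1
```

```bash
python3 - <<'E'
from h import *
scoop_w("pics/w15.png")
s,p,r=toolpose(); print(p,goal([575.6,362.4,120],down(124.3)))
E
```

```text
[237, 0, 38, 146, 5266] mean [503.7 312.8] size 73 20 yaw 34.5 rear end [476.5 294.1] z 58.5 ->pan [657.7 418.8]
[577.04619487 359.04100271 161.98897431] (array([-0.6,  3.6, 42. ]), array([-0. ,  0.1, -0.3]))
```

View pics/w15.png

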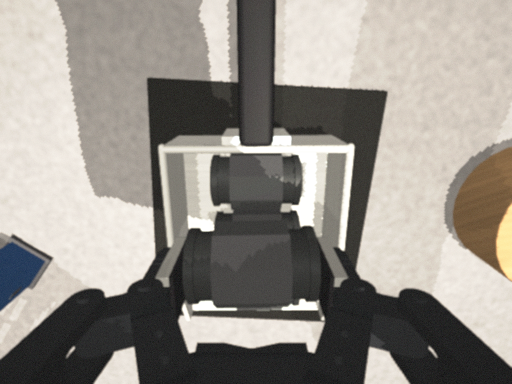

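Request:
step_arm(claw=[0.55,0.55,0.55,0.55,0.55], slide=[[0,4,10],[0,4,25],[0,4,37],[0,4,41],[0,4,41]], twist=[[0,0,0],[0,0,0],[0,0,0],[0,0,0],[0,0,0]])

```text
t: 27.28
tool_pos: [574.3, 362.9, 119.6]
eef_rot: [-0.0, -0.293, 0.956, -0.0]
ft_force: [0.3, 0.6, 0.0]
finger_gap: 59.3
```

Request:
step_arm(claw=[0.72,0.77,0.77,0.77,0.77], slide=[[0,0,1],[0,0,1],[0,0,-20],[0,0,-60],[0,0,-100]], twist=[[0,0,0],[0,0,0],[0,0,0],[0,0,0],[0,0,0]])

```text
t: 27.9
tool_pos: [574.1, 362.8, 220.9]
eef_rot: [-0.0, -0.293, 0.956, -0.0]
ft_force: [0.7, -0.1, -0.6]
finger_gap: 65.6
```

Request:
step_arm(claw=[0.77,0.77,0.77], slide=[[40,0,0],[80,0,0],[80,0,0]], twist=[[0,0,0],[0,0,0],[0,0,0]])

```text
t: 28.28
tool_pos: [504.8, 316.0, 219.9]
eef_rot: [-0.002, -0.293, 0.956, -0.001]
ft_force: [1.2, 0.2, 0.2]
finger_gap: 66.1
```

```bash
python3 - <<'E'
from h import *
p,d=get_image("wrist"); cv2.imwrite("pics/w16.png",p)
p,d=get_image("top"); cv2.imwrite("pics/t16.png",cv2.resize(p[100:260,60:260],None,fx=4,fy=3.5,interpolation=cv2.INTER_CUBIC))
p,d=get_image("side"); cv2.imwrite("pics/s16.png",cv2.resize(p[100:260,160:420],None,fx=3,fy=3,interpolation=cv2.INTER_CUBIC))
scoop_w()
E
```

```text
[234, 29, 28, 198, 5050] mean [469.  289.3] size 148 20 yaw 34.4 rear end [415.1 252.4] z 58.0 ->pan [596.6 376.6]
[217, 257, 69, 19, 841] mean [561.9 354.8] size 8 57 yaw -55.1 rear end [546.  377.6] z 62.7 ->pan [671.9 197.1]
```

View pics/w16.png

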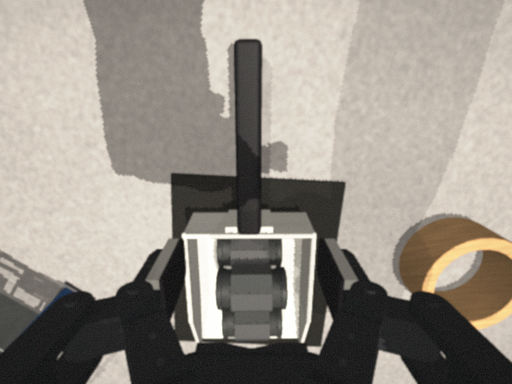

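View pics/t16.png

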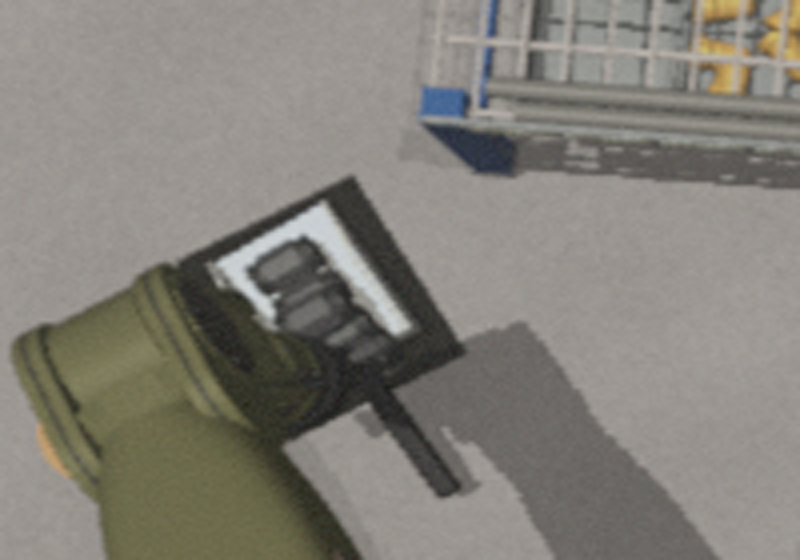

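View pics/s16.png

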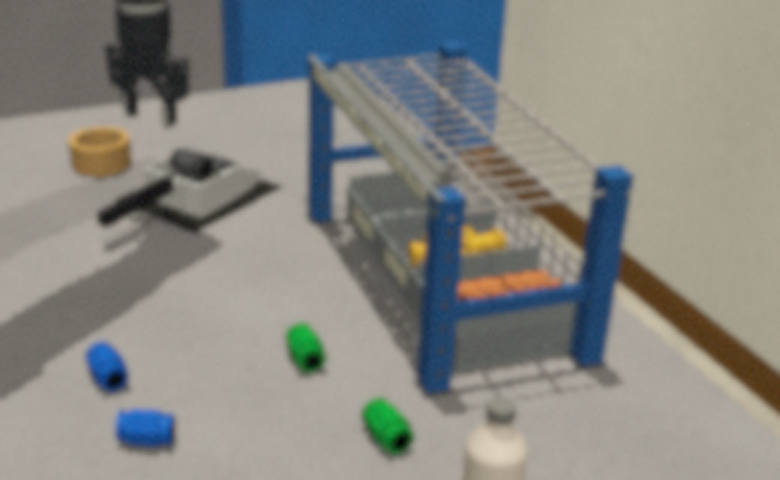

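```bash
cat > clr.py <<'E'
import numpy as np
# scoop-local pts (x,z) outline
def geo(mx,mz,th,grasp_tilt=30,tcpd=52,half=50):
    """mouth at (mx,mz) bay frame x, world z; th nose-down deg; returns clearances"""
    t=np.radians(th); c,s=np.cos(t),np.sin(t)
    def W(x,z): # local -> world
        dx,dz=x-76,z-6
        return np.array([mx+dx*c+dz*s, mz-dx*s+dz*c])
    seg=lambda a,b,n=60:[W(*(np.array(a)+(np.array(b)-a)*k/n)) for k in range(n+1)]
    pan=seg((-70,0),(26,0))+seg((26,0),(76,6))+seg((-70,0),(-70,50))+seg((-70,50),(20,50))+seg((20,50),(76,22))+seg((76,22),(76,6))
    pan+=seg((-45,74),(5,74))  # top union while level
    han=seg((-70,54),(-220,54))+seg((-70,30),(-220,30))
    g=W(-145,42)
    # tool z direction in local: down*cos + fwd*sin
    a=np.radians(grasp_tilt); zt=np.array([np.sin(a),-np.cos(a)])
    zt=np.array([zt[0]*c+zt[1]*s, -zt[0]*s+zt[1]*c]); xt=np.array([-zt[1],zt[0]])
    tcp=g-tcpd*zt
    body=[tcp-zt*k+xt*h for k in range(0,260,5) for h in np.linspace(-half,half,11)]
    def d(P,x0,x1,z0,z1):
        P=np.array(P); dx=np.maximum(np.maximum(x0-P[:,0],P[:,0]-x1),0); dz=np.maximum(np.maximum(z0-P[:,1],P[:,1]-z1),0)
        return np.hypot(dx,dz).min()
    sh=(-54,171,225,250); lip=(-4,0,12,55)
    return dict(pan_sh=d(pan,*sh),han_sh=d(han,*sh),body_sh=d(body,*sh),pan_lip=d(pan,*lip)),tcp,zt,g
if __name__=="__main__":
    for mx,mz,th in[(-70,100,0),(12,100,0),(20,100,0),(20,95,10),(20,90,20),(20,85,30),(20,80,40),(15,75,45),(20,75,45),(25,75,45),(30,75,48),(20,70,48),(20,65,50),(25,70,50)]:
        r,tcp,zt,g=geo(mx,mz,th); print(mx,mz,th,{k:round(v) for k,v in r.items()},"tcp",tcp.round(),"g",g.round())
E
python3 clr.py; python3 - <<'E'
from h import *
K,M,t=cal("wrist"); s,p,r=toolpose()
print("cam in tool",r.inv().apply(-M.T@t-p).round())
E
```

```text
-70 100 0 {'pan_sh': 104, 'han_sh': 179, 'body_sh': 221, 'pan_lip': 80} tcp [-317.  181.] g [-291.  136.]
12 100 0 {'pan_sh': 57, 'han_sh': 111, 'body_sh': 139, 'pan_lip': 43} tcp [-235.  181.] g [-209.  136.]
20 100 0 {'pan_sh': 57, 'han_sh': 105, 'body_sh': 131, 'pan_lip': 42} tcp [-227.  181.] g [-201.  136.]
20 95 10 {'pan_sh': 47, 'han_sh': 84, 'body_sh': 108, 'pan_lip': 41} tcp [-209.  218.] g [-191.  169.]
20 90 20 {'pan_sh': 34, 'han_sh': 62, 'body_sh': 82, 'pan_lip': 39} tcp [-184.  251.] g [-175.  199.]
20 85 30 {'pan_sh': 21, 'han_sh': 38, 'body_sh': 57, 'pan_lip': 35} tcp [-153.  279.] g [-153.  227.]
20 80 40 {'pan_sh': 15, 'han_sh': 16, 'body_sh': 44, 'pan_lip': 32} tcp [-117.  301.] g [-126.  250.]
15 75 45 {'pan_sh': 16, 'han_sh': 9, 'body_sh': 44, 'pan_lip': 25} tcp [-102.  307.] g [-116.  257.]
20 75 45 {'pan_sh': 16, 'han_sh': 6, 'body_sh': 44, 'pan_lip': 28} tcp [-97. 307.] g [-111.  257.]
25 75 45 {'pan_sh': 16, 'han_sh': 2, 'body_sh': 44, 'pan_lip': 31} tcp [-92. 307.] g [-106.  257.]
30 75 48 {'pan_sh': 12, 'han_sh': 0, 'body_sh': 47, 'pan_lip': 35} tcp [-75. 313.] g [-91. 263.]
20 70 48 {'pan_sh': 17, 'han_sh': 1, 'body_sh': 42, 'pan_lip': 24} tcp [-85. 308.] g [-101.  258.]
20 65 50 {'pan_sh': 20, 'han_sh': 0, 'body_sh': 39, 'pan_lip': 21} tcp [-77. 306.] g [-94. 257.]
25 70 50 {'pan_sh': 15, 'han_sh': 0, 'body_sh': 44, 'pan_lip': 28} tcp [-72. 311.] g [-89. 262.]
cam in tool [ 78.   0. -70.]
```

```bash
python3 - <<'E'
from clr import geo
for th in(40,45,50):
  for mx in(0,5,10,15,20):
    for mz in (50,55,60,65,70):
        r,*_=geo(mx,mz,th); m=min(r.values()); print(th,mx,mz,{k:round(v) for k,v in r.items()}) if m>11 else 0
E
```

```text
40 0 70 {'pan_sh': 25, 'han_sh': 36, 'body_sh': 47, 'pan_lip': 15}
40 5 65 {'pan_sh': 30, 'han_sh': 37, 'body_sh': 40, 'pan_lip': 11}
40 5 70 {'pan_sh': 25, 'han_sh': 33, 'body_sh': 43, 'pan_lip': 16}
40 10 65 {'pan_sh': 30, 'han_sh': 33, 'body_sh': 36, 'pan_lip': 14}
40 10 70 {'pan_sh': 25, 'han_sh': 30, 'body_sh': 40, 'pan_lip': 18}
40 15 60 {'pan_sh': 35, 'han_sh': 34, 'body_sh': 29, 'pan_lip': 12}
40 15 65 {'pan_sh': 30, 'han_sh': 30, 'body_sh': 33, 'pan_lip': 17}
40 15 70 {'pan_sh': 25, 'han_sh': 26, 'body_sh': 37, 'pan_lip': 21}
40 20 60 {'pan_sh': 35, 'han_sh': 31, 'body_sh': 26, 'pan_lip': 15}
40 20 65 {'pan_sh': 30, 'han_sh': 27, 'body_sh': 31, 'pan_lip': 19}
40 20 70 {'pan_sh': 25, 'han_sh': 23, 'body_sh': 35, 'pan_lip': 23}
45 0 70 {'pan_sh': 21, 'han_sh': 23, 'body_sh': 42, 'pan_lip': 15}
45 5 65 {'pan_sh': 26, 'han_sh': 23, 'body_sh': 35, 'pan_lip': 11}
45 5 70 {'pan_sh': 21, 'han_sh': 20, 'body_sh': 40, 'pan_lip': 16}
45 10 65 {'pan_sh': 26, 'han_sh': 20, 'body_sh': 34, 'pan_lip': 14}
45 10 70 {'pan_sh': 21, 'han_sh': 16, 'body_sh': 39, 'pan_lip': 18}
45 15 60 {'pan_sh': 31, 'han_sh': 20, 'body_sh': 29, 'pan_lip': 13}
45 15 65 {'pan_sh': 26, 'han_sh': 16, 'body_sh': 34, 'pan_lip': 17}
45 15 70 {'pan_sh': 21, 'han_sh': 13, 'body_sh': 39, 'pan_lip': 21}
45 20 55 {'pan_sh': 36, 'han_sh': 20, 'body_sh': 24, 'pan_lip': 12}
45 20 60 {'pan_sh': 31, 'han_sh': 16, 'body_sh': 29, 'pan_lip': 16}
45 20 65 {'pan_sh': 26, 'han_sh': 13, 'body_sh': 34, 'pan_lip': 20}
```

```bash
cat >> h.py <<'E'
def tilted(yaw,a):
    "tool for scoop heading yaw: jaw along pan y, z = down tilted a deg towards heading"
    y_=np.radians(yaw); f=np.array([np.cos(y_),np.sin(y_),0]); n=np.array([-np.sin(y_),np.cos(y_),0]); a=np.radians(a)
    z=np.array([0,0,-1])*np.cos(a)+f*np.sin(a); y=n; x=np.cross(y,z)
    return R.from_matrix(np.c_[x,y,z])
E
python3 - <<'E'
from h import *
scoop_w()
g=np.array([475.8,293,46]); T=tilted(34.4,30); zt=T.as_matrix()[:,2]
for b in(120,70,52): print(b,goal(g-b*zt,T),(g-b*zt).round())
for c in("top","side"):
    get_image(c)
    r=spot_point(c,"scoop_grip"); print([(round(x['conf'],2),np.round(x['at']).tolist()) for x in r])
E
```

```text
[234, 29, 28, 197, 5071] mean [468.5 289. ] size 147 20 yaw 34.4 rear end [414.7 252.1] z 57.9 ->pan [596.3 376.4]
[217, 257, 69, 19, 830] mean [562. 354.] size 8 57 yaw -54.9 rear end [545.7 377.3] z 62.3 ->pan [672.2 197.3]
120 (array([102.4,  -3.1,  70.1]), array([ -0.1, -29.9,  -0.3])) [426. 259. 150.]
70 (array([ 77.4,  -2.9, 113.5]), array([ -0.1, -29.9,  -0.3])) [447. 273. 107.]
52 (array([ 68.5,  -2.9, 129.1]), array([ -0.1, -29.9,  -0.3])) [454. 278.  91.]
[(0.85, [473.0, 294.0, 41.0])]
[(0.66, [474.0, 292.0, 48.0])]
```

Request:
step_arm(claw=[0.6,0.6,0.6,0.6,0.6], slide=[[40,-1,20],[80,-2,45],[102,-2,70],[102,-2,70],[102,-2,70]], twist=[[0,-10,0],[0,-20,0],[0,-30,0],[0,-30,0],[0,-30,0]], squeeze=120)

```text
t: 29.35
tool_pos: [418.6, 255.7, 145.7]
eef_rot: [0.242, -0.283, 0.925, 0.074]
ft_force: [0.2, -0.3, -0.1]
finger_gap: 51.4
```

```bash
python3 - <<'E'
from h import *
scoop_w("pics/w17.png")
g=np.array([476,294,46]); T=tilted(34.4,30); zt=T.as_matrix()[:,2]
for b in(70,52): print(b,goal(g-b*zt,T),(g-b*zt).round())
print(observe()['q'].round(2))
E
```

```text
[230, 134, 40, 156, 5039] mean [455.1 279.4] size 146 20 yaw 34.2 rear end [417.4 253.7] z 61.4 ->pan [599.2 377.5]
[221, 293, 65, 24, 1305] mean [566.9 357.7] size 14 57 yaw -55.1 rear end [550.9 380.6] z 60.9 ->pan [676.9 200.2]
[0, 319, 45, 16, 483] mean [772.7 190.3] size 42 5 yaw 86.3 rear end [771.4 169.7] z 53.4 ->pan [785.5 389.2]
70 (array([-4.1, -0.3, 50.9]), array([-0.2, -0.3, -0.3])) [447. 274. 107.]
52 (array([-4.2, -0.3, 68.9]), array([-0.2, -0.3, -0.3])) [455. 279.  91.]
[ 0.53  0.14 -0.94 -0.02  0.03 -0.05]
```

View pics/w17.png

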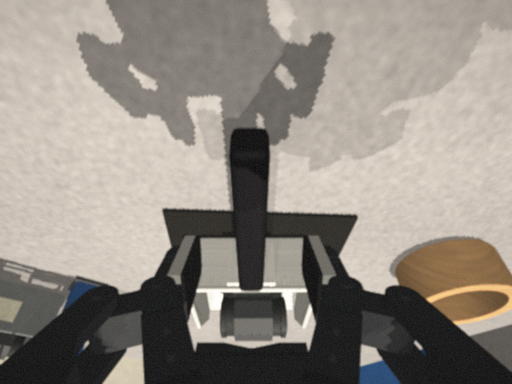

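The handle is centred between the fingers, running from (250,130) to (250,285). Closing in on it.

Request:
step_arm(claw=[0.6,0.6,0.6,0.3,0.15], slide=[[-4,0,30],[-4,0,60],[-4,0,69],[-4,0,69],[-4,0,69]], twist=[[0,0,0],[0,0,0],[0,0,0],[0,0,0],[0,0,0]])

```text
t: 30.02
tool_pos: [456.9, 281.2, 93.3]
eef_rot: [0.248, -0.283, 0.923, 0.076]
ft_force: [1.8, 0.9, 1.3]
finger_gap: 18.8
```

Request:
step_arm(claw=[0.1,0.1,0.1], slide=[[0,0,0],[0,0,0],[0,0,0]], twist=[[0,0,0],[0,0,0],[0,0,0]])

```text
t: 30.4
tool_pos: [456.7, 281.0, 93.2]
eef_rot: [0.248, -0.283, 0.923, 0.076]
ft_force: [-1.0, -0.7, 4.4]
finger_gap: 18.4
```

```bash
python3 - <<'E'
from h import *
p,d=get_image("wrist"); cv2.imwrite("pics/w18.png",p)
s,p,r=toolpose(); M=r.as_matrix(); print(p.round(1),s['finger_gap'],s['ft_force'].round(1),s['wrist_torque'].round(2)); print("z",M[:,2].round(3),"jaw yaw",np.degrees(np.arctan2(M[1,1],M[0,1])))
print("lift 100 in tool:",r.inv().apply([0,0,100]).round(1))
E
```

```text
[456.6 281.   93.1] 18.318997511096946 [-1.2  0.3  5.9] [0.02 0.02 0.07]
z [ 0.416  0.281 -0.865] jaw yaw 124.06110886786253
lift 100 in tool: [-50.2  -0.  -86.5]
```

View pics/w18.png

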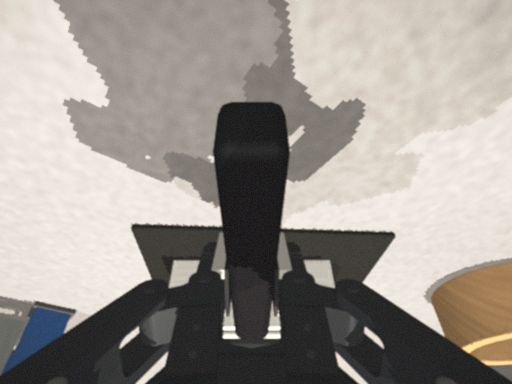

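```bash
cat >> h.py <<'E'
import json
def Tm(p,r): M=np.eye(4); M[:3,:3]=r.as_matrix(); M[:3,3]=p; return M
def savegrip(C,yaw):
    s,p,r=toolpose(); S=Tm(C,R.from_euler('z',yaw,degrees=True)); json.dump((np.linalg.inv(Tm(p,r))@S).tolist(),open("grip.json","w"))
BAY=np.array([768.,139.,12.]); BYAW=-3.66; MAT=(586.,371.); MYAW=31.
def scoop_now():
    s,p,r=toolpose(); return Tm(p,r)@np.array(json.load(open("grip.json")))
def goal_scoop(S):
    G=np.array(json.load(open("grip.json"))); T=S@np.linalg.inv(G); return goal(T[:3,3],R.from_matrix(T[:3,:3])),T[:3,3].round()
def S_from_mouth(mouth,yaw,th):
    "mouth world pos, heading yaw, nose down th"
    r=R.from_euler('z',yaw,degrees=True)*R.from_euler('y',th,degrees=True)
    return Tm(np.array(mouth)-r.apply([76,0,6]),r)
def baypt(x,y,z):  # z world
    return np.array([*(BAY[:2]+R.from_euler('z',BYAW,degrees=True).apply([x,y,0])[:2]),z])
E
python3 - <<'E'
from h import *
savegrip([595.5,375,4],34.1)
S=scoop_now(); S[2,3]+=40; print(goal_scoop(S))
E
```

```text
((array([-20.1,  -0. , -34.6]), array([ 0., -0., -0.])), array([457., 281., 133.]))
```

Request:
step_arm(claw=[0.1,0.1,0.1,0.1,0.1], slide=[[-2,0,-3.5],[-6,0,-10.5],[-12,0,-20],[-17,0,-29],[-20,0,-34.5]], twist=[[0,0,0],[0,0,0],[0,0,0],[0,0,0],[0,0,0]])

```text
t: 31.08
tool_pos: [455.8, 280.4, 132.4]
eef_rot: [0.247, -0.283, 0.924, 0.076]
ft_force: [-0.1, 1.5, -3.4]
finger_gap: 18.4
```

Request:
step_arm(claw=[0.1,0.1], slide=[[0,0,0],[0,0,0]], twist=[[0,0,0],[0,0,0]])

```text
t: 31.32
tool_pos: [455.8, 280.4, 131.7]
eef_rot: [0.247, -0.283, 0.924, 0.076]
ft_force: [-0.3, 0.1, -3.4]
finger_gap: 18.5
```

```bash
python3 - <<'E'
from h import *
p,d=get_image("wrist"); cv2.imwrite("pics/w19.png",p)
p,d=get_image("side"); cv2.imwrite("pics/s19.png",cv2.resize(p[100:260,160:420],None,fx=3,fy=3,interpolation=cv2.INTER_CUBIC))
s,p,r=toolpose(); print(p.round(1),s['finger_gap'],s['ft_force'].round(1),s['wrist_torque'].round(2))
for c in("side","top"):
  if c=="top": p,d=get_image("top"); cv2.imwrite("pics/t19.png",cv2.resize(p[100:260,60:260],None,fx=4,fy=3.5,interpolation=cv2.INTER_CUBIC))
  for n in("scoop","scoop_mouth","scoop_grip"):
    r=spot_point(c,n); print(c,n,[(round(x['conf'],2),np.round(x['at']).tolist()) for x in r])
S=scoop_now(); print((S@[76,0,6,1]).round(),S[:3,3].round())
E
```

```text
[455.8 280.4 131.5] 18.61048068962723 [ 0.2  0.2 -4.1] [-0.68  1.09  0.01]
side scoop [(0.92, [593.0, 377.0, 44.0]), (0.25, [674.0, -416.0, -2.0])]
side scoop_mouth []
side scoop_grip [(0.59, [707.0, 13.0, -1.0]), (0.57, [474.0, 292.0, 90.0])]
top scoop []
top scoop_mouth []
top scoop_grip [(0.78, [471.0, 289.0, 83.0])]
[658. 417.  48.   1.] [595. 375.  42.]
```

View pics/s19.png

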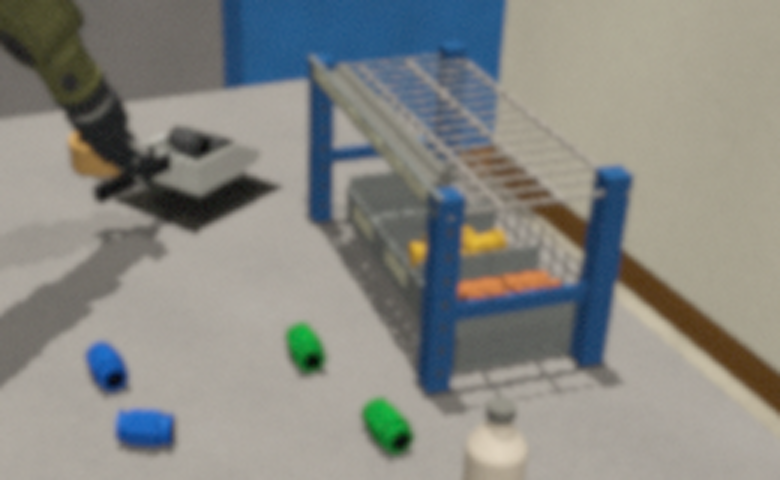

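View pics/t19.png

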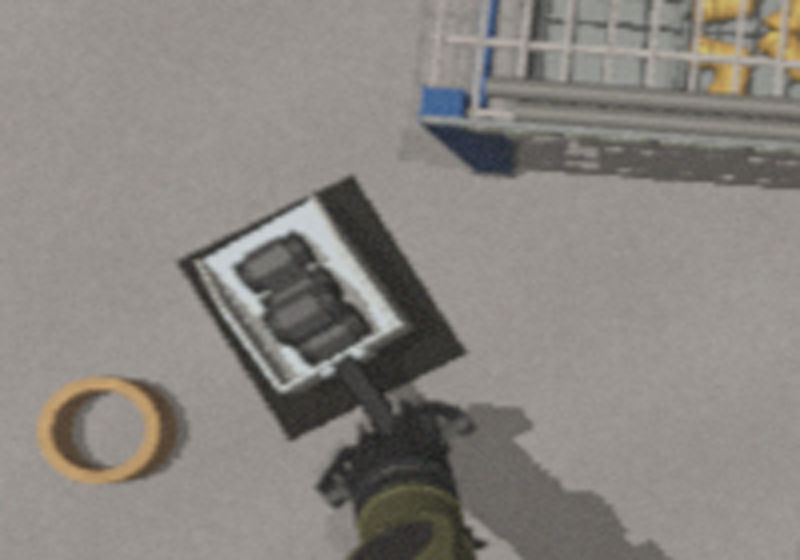

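View pics/w19.png

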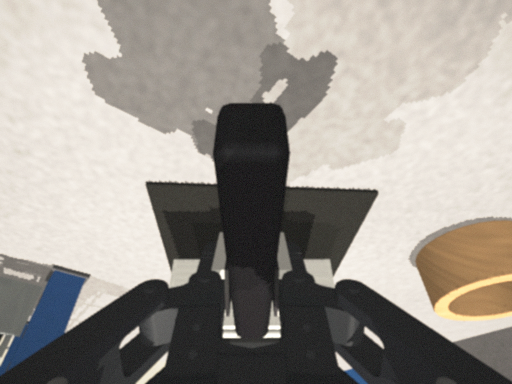

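```bash
cat >> h.py <<'E'
def path(S,rows):
    "rows of slide/twist towards scoop pose S by fractions"
    (sl,tw),t=goal_scoop(S)
    from scipy.spatial.transform import Slerp
    G=np.array(json.load(open("grip.json"))); T=S@np.linalg.inv(G)
    s,p,r=toolpose(); sr=Slerp([0,1],R.from_matrix([r.as_matrix(),T[:3,:3]]))
    for f in rows:
        q=sr(f); print(round(f,2),(r.inv().apply((T[:3,3]-p)*f)).round(1).tolist(),(r.inv()*q).as_rotvec(degrees=True).round(1).tolist())
E
python3 - <<'E'
from h import *
S=scoop_now(); S2=S.copy(); S2[2,3]+=57; print("up",goal_scoop(S2))
m=baypt(-90,0,105); print(m)
S3=S_from_mouth(m,BYAW,0); print("pre",goal_scoop(S3))
path(S3,np.arange(1,13)/12)
E
```

```text
up ((array([-28.5,   0. , -49.4]), array([ 0., -0.,  0.])), array([456., 281., 189.]))
[678.18356156 144.74520545 105.        ]
pre ((array([ 45.6, -87.8, -91.1]), array([18.9, -0.1, 32.7])), array([435., 160., 188.]))
0.08 [3.8, -7.3, -7.6] [1.6, -0.0, 2.7]
0.17 [7.6, -14.6, -15.2] [3.2, -0.0, 5.4]
0.25 [11.4, -22.0, -22.8] [4.7, -0.0, 8.2]
0.33 [15.2, -29.3, -30.4] [6.3, -0.0, 10.9]
0.42 [19.0, -36.6, -38.0] [7.9, -0.1, 13.6]
0.5 [22.8, -43.9, -45.6] [9.5, -0.1, 16.3]
0.58 [26.6, -51.2, -53.2] [11.0, -0.1, 19.1]
0.67 [30.4, -58.6, -60.7] [12.6, -0.1, 21.8]
0.75 [34.2, -65.9, -68.3] [14.2, -0.1, 24.5]
0.83 [38.0, -73.2, -75.9] [15.8, -0.1, 27.2]
0.92 [41.8, -80.5, -83.5] [17.3, -0.1, 30.0]
1.0 [45.6, -87.8, -91.1] [18.9, -0.1, 32.7]
```

Request:
step_arm(claw=[0.1,0.1,0.1,0.1,0.1], slide=[[-3,0,-5],[-10,0,-17],[-18,0,-31],[-25,0,-43],[-28.5,0,-49.5]], twist=[[0,0,0],[0,0,0],[0,0,0],[0,0,0],[0,0,0]])

```text
t: 32.4
tool_pos: [456.7, 281.0, 190.6]
eef_rot: [0.248, -0.283, 0.923, 0.076]
ft_force: [0.0, -0.4, -4.0]
finger_gap: 18.3
```

```bash
python3 - <<'E'
from h import *
S3=S_from_mouth(baypt(-90,0,105),BYAW,0); path(S3,[.03,.1,.2,.3,.4,.5])
E
```

```text
0.03 [2.3, -2.6, -1.2] [0.6, 0.0, 1.0]
0.1 [7.5, -8.8, -4.1] [1.9, 0.0, 3.3]
0.2 [15.1, -17.6, -8.1] [3.8, 0.0, 6.5]
0.3 [22.6, -26.3, -12.2] [5.7, 0.0, 9.8]
0.4 [30.1, -35.1, -16.3] [7.6, 0.0, 13.1]
0.5 [37.6, -43.9, -20.4] [9.5, 0.0, 16.3]
```

Request:
step_arm(claw=[0.1,0.1,0.1,0.1,0.1], slide=[[2.3,-2.6,-1.2],[7.5,-8.8,-4.1],[15,-17.6,-8.1],[22.6,-26.3,-12.2],[30,-35,-16.3]], twist=[[0.6,0,1],[1.9,0,3.3],[3.8,0,6.5],[5.7,0,9.8],[7.6,0,13]])

```text
t: 33.02
tool_pos: [446.5, 231.7, 187.3]
eef_rot: [0.255, -0.158, 0.953, 0.042]
ft_force: [-0.3, 0.8, -4.4]
finger_gap: 18.6
```

```bash
python3 - <<'E'
from h import *
S3=S_from_mouth(baypt(-90,0,105),BYAW,0); path(S3,[.15,.33,.5,.67,.82,.93,1])
E
```

```text
0.15 [4.4, -9.6, -2.6] [1.7, -0.0, 2.9]
0.33 [9.6, -21.1, -5.8] [3.7, -0.1, 6.5]
0.5 [14.6, -31.9, -8.8] [5.6, -0.1, 9.8]
0.67 [19.5, -42.7, -11.8] [7.5, -0.1, 13.1]
0.82 [23.9, -52.3, -14.4] [9.2, -0.2, 16.0]
0.93 [27.1, -59.3, -16.4] [10.4, -0.2, 18.2]
1 [29.1, -63.8, -17.6] [11.2, -0.2, 19.6]
```

Request:
step_arm(claw=[0.1,0.1,0.1,0.1,0.1], slide=[[4.4,-9.6,-2.6],[9.6,-21,-5.8],[14.6,-32,-8.8],[19.5,-42.7,-11.8],[24,-52,-14.4]], twist=[[1.7,0,2.9],[3.7,0,6.5],[5.6,0,9.8],[7.5,0,13.1],[9.2,0,16]])

```text
t: 33.65
tool_pos: [437.1, 173.7, 188.0]
eef_rot: [0.258, -0.004, 0.966, 0.001]
ft_force: [-0.3, -0.6, -3.6]
finger_gap: 18.8
```

Request:
step_arm(claw=[0.1,0.1,0.1], slide=[[3,-7,-2],[4.5,-10,-3],[4.5,-10,-3]], twist=[[1,0,2],[1.5,0,3],[1.5,0,3]])

```text
t: 34.02
tool_pos: [432.4, 164.3, 189.1]
eef_rot: [0.259, 0.024, 0.966, -0.005]
ft_force: [0.3, 0.1, -3.8]
finger_gap: 18.3
```

```bash
python3 - <<'E'
from h import *
S=scoop_now(); print("scoop",S[:3,3].round(1),"tilt",np.degrees(np.arccos(S[2,2])).round(1),"x",S[:3,0].round(3))
p,d=get_image("wrist"); cv2.imwrite("pics/w20.png",p)
p,d=get_image("top"); cv2.imwrite("pics/t20.png",cv2.resize(p[60:220,130:330],None,fx=4,fy=3.5,interpolation=cv2.INTER_CUBIC))
# overlay predicted scoop outline check
P=cloud("top",d)
uv=proj("top",[(S@[x,y,z,1])[:3] for x,y,z in[(-70,56,50),(-70,-56,50),(76,56,22),(76,-56,22),(76,0,6)]]); print(uv.round(1))
q=p.copy()
for u,v in uv: cv2.circle(q,(int(round(u)),int(round(v))),1,(0,0,255),-1)
B=[baypt(x,y,z) for x,y,z in[(0,64,55),(0,-64,55),(165,64,75),(165,-64,75),(-54,0,250)]]
for u,v in proj("top",B): cv2.circle(q,(int(round(u)),int(round(v))),1,(0,255,255),-1)
cv2.imwrite("pics/t20b.png",cv2.resize(q[60:220,130:330],None,fx=4,fy=3.5,interpolation=cv2.INTER_NEAREST))
E
```

```text
scoop [599.8 156.6  99.7] tilt 0.2 x [ 0.999 -0.048 -0.002]
[[179.3 202.6]
 [216.1 205.1]
 [184.4 156.4]
 [220.3 158.8]
 [202.9 158.4]]
```

View pics/t20b.png

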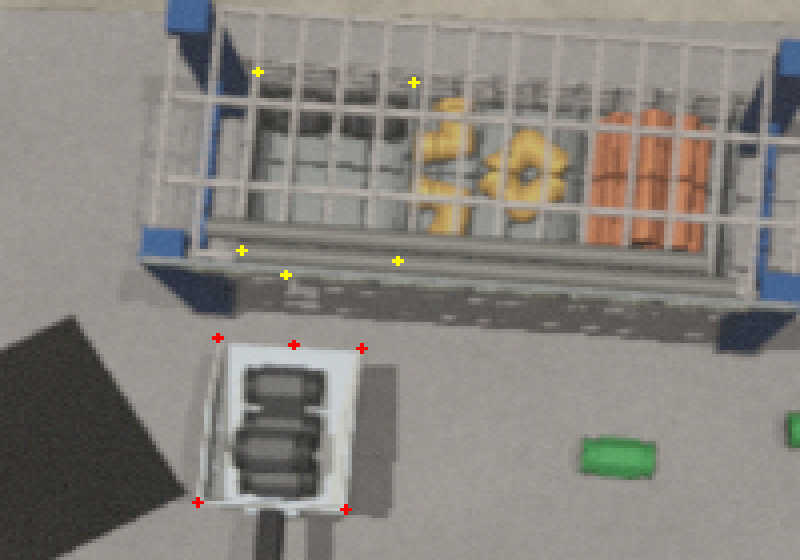

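View pics/w20.png

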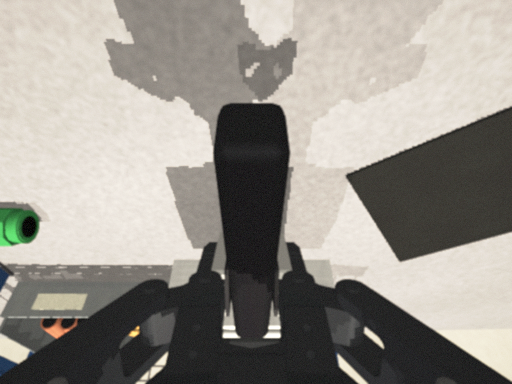

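```bash
python3 - <<'E'
from h import *
path(S_from_mouth(baypt(-30,0,102),BYAW,0),[.1,.35,.65,.9,1])
p,d=get_image("top"); S=scoop_now(); q=cv2.resize(p[60:220,130:330],None,fx=4,fy=3.5,interpolation=cv2.INTER_CUBIC)
def dot(P,c):
    for u,v in proj("top",P): cv2.circle(q,(int((u-130+.5)*4),int((v-60+.5)*3.5)),2,c,-1)
dot([baypt(x,y,12) for y in(-64,64) for x in range(0,125,12)],(0,255,255))
dot([baypt(x,y,75) for y in(-66,66) for x in range(0,165,12)],(255,0,255))
dot([baypt(122,y,50) for y in range(-60,61,10)],(0,255,0))
cv2.imwrite("pics/t21.png",q)
E
```

```text
0.1 [-5.2, -0.5, 3.5] [0.1, -0.0, 0.1]
0.35 [-18.1, -1.8, 12.2] [0.2, -0.0, 0.2]
0.65 [-33.7, -3.3, 22.7] [0.4, -0.0, 0.5]
0.9 [-46.6, -4.5, 31.4] [0.6, -0.1, 0.6]
1 [-51.8, -5.1, 34.8] [0.6, -0.1, 0.7]
```

View pics/t21.png

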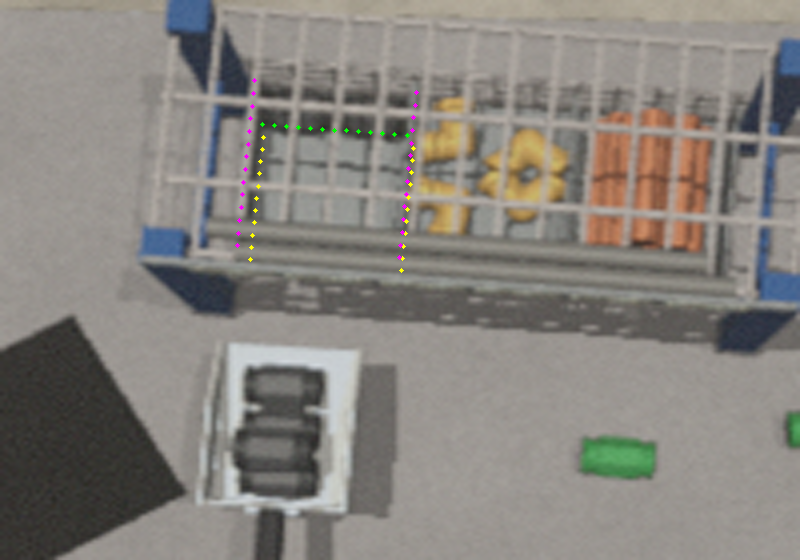

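Request:
step_arm(claw=[0.1,0.1,0.1,0.1,0.1], slide=[[-4,-0.5,2.7],[-16,-2,11],[-32,-4,22],[-46,-6,31],[-52,-6,35]], twist=[[0,0,0],[0.2,0,0.2],[0.4,0,0.4],[0.6,0,0.7],[0.6,0,0.7]])

```text
t: 34.8
tool_pos: [496.8, 155.0, 185.0]
eef_rot: [0.259, 0.032, 0.965, -0.009]
ft_force: [-0.8, -0.2, -4.0]
finger_gap: 18.0
```

```bash
python3 - <<'E'
from h import *
S=scoop_now(); mp=(S@[76,0,6,1])[:3]; b=R.from_euler('z',-BYAW,degrees=True).apply(mp-BAY); print("mouth in bay",b.round(1),"zworld",mp[2].round(1),"x",S[:3,0].round(3))
path(S_from_mouth(baypt(14,-1,100),BYAW,0),[.15,.4,.7,.92,1])
p,d=get_image("side"); cv2.imwrite("pics/s22.png",cv2.resize(p[100:260,160:420],None,fx=3,fy=3,interpolation=cv2.INTER_CUBIC))
p,d=get_image("top"); cv2.imwrite("pics/t22.png",cv2.resize(p[60:220,130:330],None,fx=4,fy=3.5,interpolation=cv2.INTER_CUBIC))
E
```

```text
mouth in bay [-28.1  -1.8  89.7] zworld 101.7 x [ 0.998 -0.065 -0.001]
0.15 [-5.3, 0.1, 3.4] [-0.0, -0.0, -0.0]
0.4 [-14.2, 0.2, 9.1] [-0.0, -0.0, -0.0]
0.7 [-24.8, 0.3, 15.9] [-0.0, -0.0, -0.1]
0.92 [-32.5, 0.5, 20.9] [-0.0, -0.0, -0.1]
1 [-35.4, 0.5, 22.7] [-0.0, -0.0, -0.1]
```

View pics/s22.png

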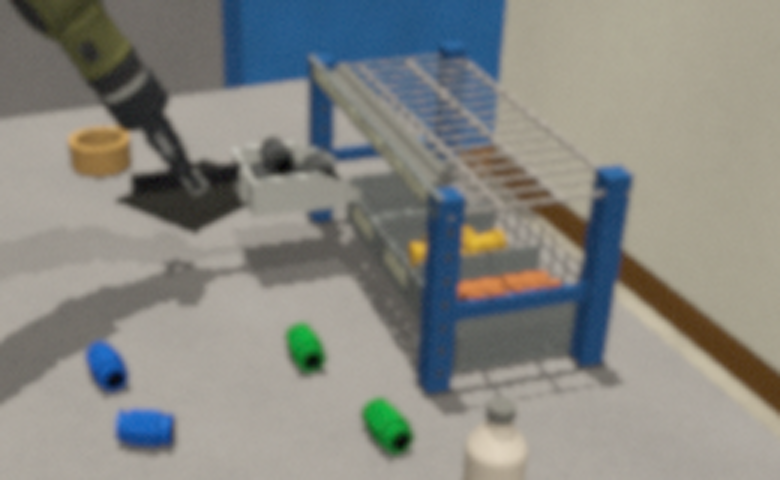

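View pics/t22.png

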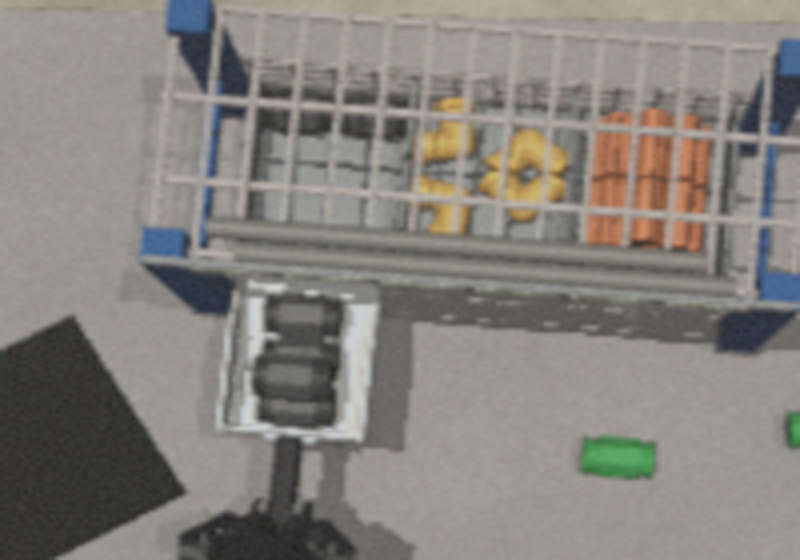

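The scoop goes under the shelf edge level and lined up with the left bay; the pan shows at (290,360) in the crop. Inserting further, then tipping in stages.

Request:
step_arm(claw=[0.1,0.1,0.1,0.1,0.1], slide=[[-5,0,3.4],[-14,0,9],[-25,0,16],[-32.5,0.5,21],[-35,0.5,22.7]], twist=[[0,0,0],[0,0,0],[0,0,0],[0,0,0],[0,0,0]])

```text
t: 35.52
tool_pos: [537.4, 153.0, 182.9]
eef_rot: [0.259, 0.031, 0.965, -0.008]
ft_force: [-0.7, 0.1, -4.6]
finger_gap: 18.5
```

```bash
cat >> h.py <<'E'
def st():
    S=scoop_now(); mp=(S@[76,0,6,1])[:3]; b=R.from_euler('z',-BYAW,degrees=True).apply(mp-BAY); s=observe()
    print("mouth in bay",b.round(1)[:2],"z",mp[2].round(1),"nose down",np.degrees(np.arcsin(-S[2,0])).round(1),"F",s['ft_force'].round(1),"q",s['q'].round(2),"t",s['t'])
def tip(*wp):
    "each wp: mx,my,mz,th -> slide/twist relative to now"
    G=np.array(json.load(open("grip.json"))); s,p,r=toolpose()
    for mx,my,mz,th in wp:
        T=S_from_mouth(baypt(mx,my,mz),BYAW,th)@np.linalg.inv(G); q=R.from_matrix(T[:3,:3])
        print((mx,my,mz,th),r.inv().apply(T[:3,3]-p).round(1).tolist(),(r.inv()*q).as_rotvec(degrees=True).round(1).tolist())
E
python3 - <<'E'
from h import *
st(); tip((14,-1,98,2),(14,-1,96,6),(14,-1,94,10),(14,-1,91,14),(14,-1,89,17))
E
```

```text
mouth in bay [12.6 -0.8] z 99.6 nose down 0.1 F [-0.7  0.1 -4.6] q [ 0.37  0.19 -0.73  0.17 -0.21  0.38] t 35.525
(14, -1, 98, 2) [-7.1, -0.3, -3.6] [-0.0, 1.9, -0.0]
(14, -1, 96, 6) [-20.4, -0.3, -12.7] [-0.0, 5.9, -0.0]
(14, -1, 94, 10) [-34.4, -0.3, -20.8] [-0.0, 9.9, -0.0]
(14, -1, 91, 14) [-48.6, -0.2, -26.9] [0.0, 13.9, -0.0]
(14, -1, 89, 17) [-59.8, -0.2, -31.0] [0.0, 16.9, -0.0]
```

Request:
step_arm(claw=[0.1,0.1,0.1,0.1,0.1], slide=[[-7,0,-3.6],[-20.4,0,-12.7],[-34.4,0,-20.8],[-48.6,0,-26.9],[-59.8,0,-31]], twist=[[0,2,0],[0,6,0],[0,10,0],[0,14,0],[0,17,0]])

```text
t: 36.15
tool_pos: [573.6, 150.7, 240.4]
eef_rot: [0.113, 0.032, 0.993, -0.004]
ft_force: [0.6, 0.2, -4.4]
finger_gap: 18.4
```

```bash
python3 - <<'E'
from h import *
st(); tip((14,-1,84,21),(15,-1,79,26),(15,-1,75,31),(15,-1,70,36),(15,-1,67,40))
p,d=get_image("side"); cv2.imwrite("pics/s23.png",cv2.resize(p[100:260,160:420],None,fx=3,fy=3,interpolation=cv2.INTER_CUBIC))
E
```

```text
mouth in bay [13.8 -0.8] z 89.3 nose down 17.1 F [ 0.6  0.2 -4.4] q [ 0.29  0.29 -0.3   0.77 -0.08  0.35] t 36.15
(14, -1, 84, 21) [-12.6, -0.2, -5.8] [0.0, 3.9, -0.0]
(15, -1, 79, 26) [-30.9, -0.2, -13.5] [0.0, 8.9, -0.0]
(15, -1, 75, 31) [-49.6, -0.2, -20.7] [0.0, 13.9, -0.0]
(15, -1, 70, 36) [-68.8, -0.2, -25.2] [0.0, 18.9, -0.0]
(15, -1, 67, 40) [-85.0, -0.1, -28.5] [0.0, 22.9, -0.0]
```

View pics/s23.png

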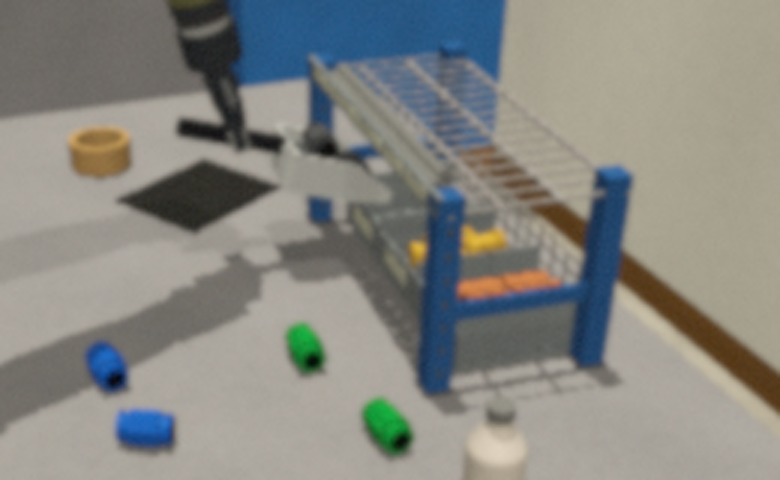

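Request:
step_arm(claw=[0.1,0.1,0.1,0.1,0.1], slide=[[-12.6,0,-5.8],[-31,0,-13.5],[-49.6,0,-20.7],[-68.8,0,-25.2],[-85,0,-28.5]], twist=[[0,4,0],[0,9,0],[0,14,0],[0,19,0],[0,23,0]])

```text
t: 36.83
tool_pos: [650.7, 145.7, 286.8]
eef_rot: [-0.086, 0.032, 0.996, 0.003]
ft_force: [1.4, 1.0, -2.7]
finger_gap: 18.4
```

```bash
python3 - <<'E'
from h import *
st(); tip((15,-1,66,41),(15,-1,65,42),(14,-1,64,44),(14,-1,63,45))
p,d=get_image("side"); cv2.imwrite("pics/s24.png",cv2.resize(p[100:260,160:420],None,fx=3,fy=3,interpolation=cv2.INTER_CUBIC))
p,d=get_image("top"); cv2.imwrite("pics/t24.png",cv2.resize(p[60:220,130:330],None,fx=4,fy=3.5,interpolation=cv2.INTER_CUBIC))
E
```

```text
mouth in bay [15.8 -0.8] z 66.5 nose down 40.0 F [ 1.4  1.  -2.7] q [0.2  0.64 0.42 1.52 0.05 0.26] t 36.825
(15, -1, 66, 41) [-2.7, -0.2, -2.4] [0.0, 1.0, -0.0]
(15, -1, 65, 42) [-6.4, -0.2, -4.2] [0.0, 2.0, -0.0]
(14, -1, 64, 44) [-12.6, -0.2, -8.6] [0.0, 4.0, -0.0]
(14, -1, 63, 45) [-16.4, -0.2, -10.3] [0.0, 5.0, -0.0]
```

View pics/s24.png

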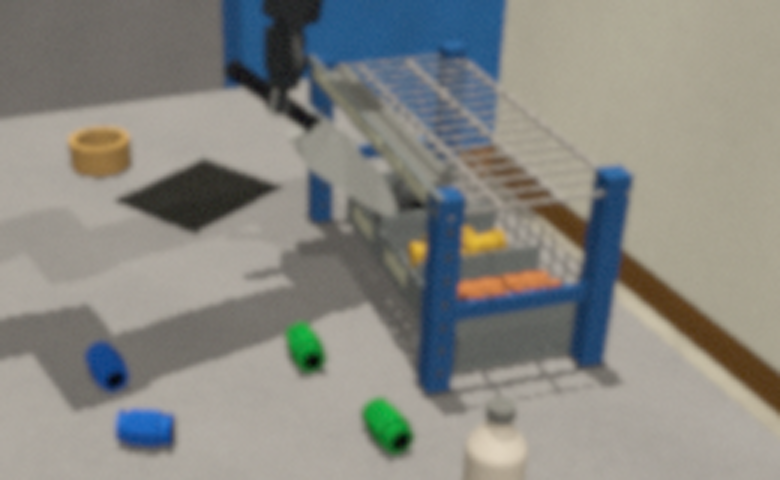

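View pics/t24.png

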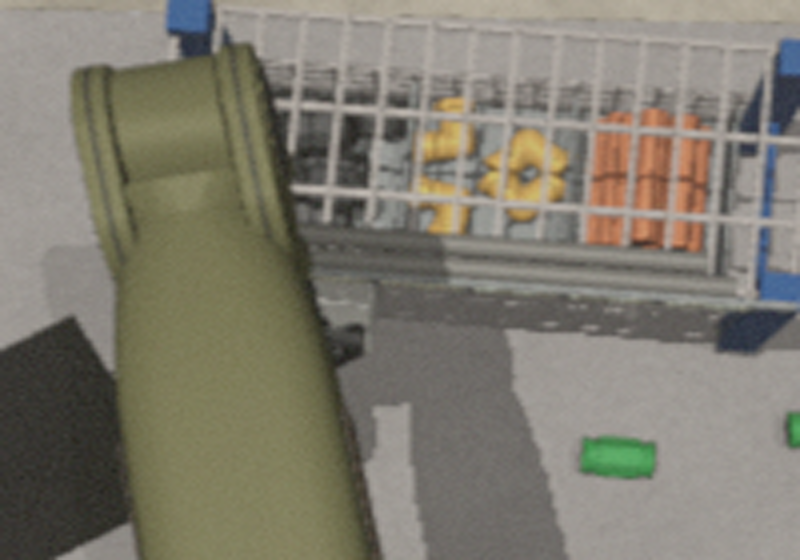

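Unions are sliding into the bay and already show through the deck around (330,180). Tipping on to 45° and holding.

Request:
step_arm(claw=[0.1,0.1,0.1,0.1,0.1], slide=[[-3,0,-2.4],[-6.4,0,-4.2],[-12.6,0,-8.6],[-16.4,0,-10.3],[-16.4,0,-10.3]], twist=[[0,1,0],[0,2,0],[0,4,0],[0,5,0],[0,5,0]])

```text
t: 37.55
tool_pos: [667.1, 144.7, 293.4]
eef_rot: [-0.129, 0.032, 0.991, 0.004]
ft_force: [-0.7, -0.5, -2.6]
finger_gap: 18.4
```

Request:
step_arm(claw=[0.1,0.1,0.1,0.1,0.1], slide=[[0,0,0],[0,0,0],[0,0,0],[0,0,0],[0,0,0]], twist=[[0,0,0],[0,0,0],[0,0,0],[0,0,0],[0,0,0]])

```text
t: 38.17
tool_pos: [666.8, 144.5, 293.8]
eef_rot: [-0.13, 0.032, 0.991, 0.004]
ft_force: [-0.1, -0.3, -1.7]
finger_gap: 18.3
```

```bash
python3 - <<'E'
from h import *
st()
p,d=get_image("side"); cv2.imwrite("pics/s25.png",cv2.resize(p[110:220,230:380],None,fx=5,fy=5,interpolation=cv2.INTER_CUBIC))
p,d=get_image("top"); cv2.imwrite("pics/t25.png",cv2.resize(p[60:220,130:330],None,fx=4,fy=3.5,interpolation=cv2.INTER_CUBIC))
p,d=get_image("wrist"); cv2.imwrite("pics/w25.png",p)
E
```

```text
mouth in bay [11.9 -0.9] z 62.5 nose down 45.1 F [-0.1 -0.3 -1.7] q [0.19 0.74 0.62 1.71 0.06 0.25] t 38.175
```

View pics/s25.png

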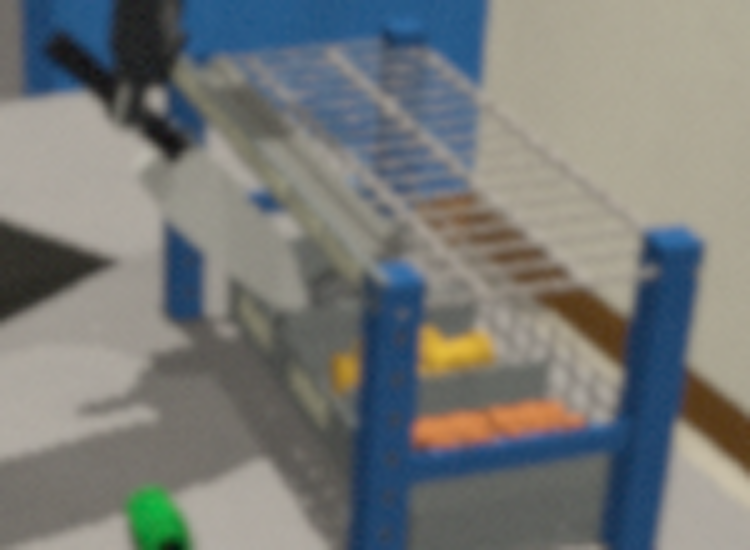

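View pics/t25.png

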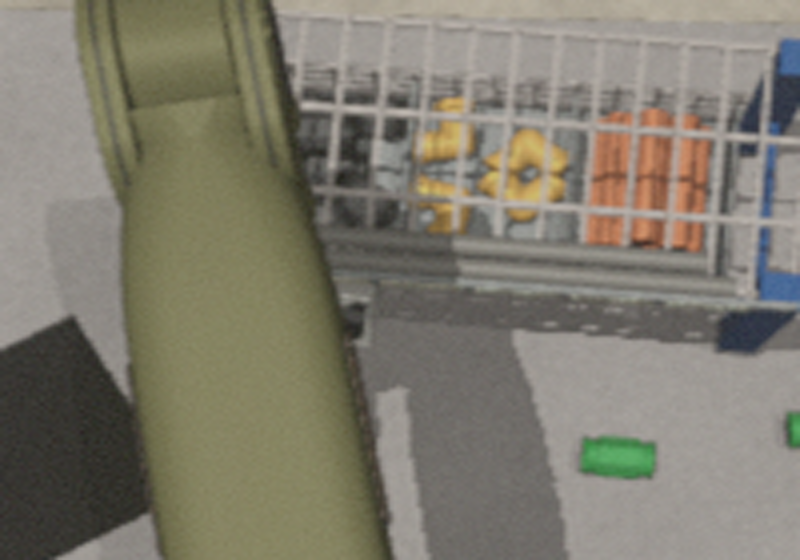

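View pics/w25.png

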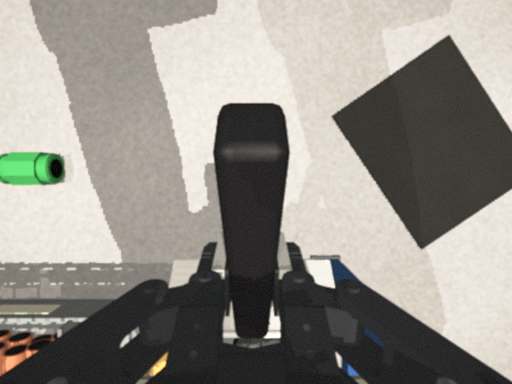

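```bash
python3 - <<'E'
from h import *
tip((14,-1,70,43),(14,-1,76,39),(14,-1,82,34),(14,-1,88,29),(14,-1,94,23))
E
```

```text
(14, -1, 70, 43) [6.8, -0.0, -1.6] [0.0, -2.1, -0.0]
(14, -1, 76, 39) [21.1, -0.1, 5.4] [0.0, -6.1, -0.0]
(14, -1, 82, 34) [37.2, -0.1, 16.7] [0.0, -11.1, -0.0]
(14, -1, 88, 29) [51.7, -0.1, 29.2] [0.0, -16.1, -0.0]
(14, -1, 94, 23) [66.7, -0.1, 46.8] [0.0, -22.1, -0.0]
```

Request:
step_arm(claw=[0.1,0.1,0.1,0.1,0.1], slide=[[6.8,0,-1.6],[21,0,5.4],[37,0,16.7],[51.7,0,29],[66.7,0,46.8]], twist=[[0,-2,0],[0,-6,0],[0,-11,0],[0,-16,0],[0,-22,0]])

```text
t: 38.95
tool_pos: [590.1, 149.6, 266.2]
eef_rot: [0.063, 0.032, 0.997, -0.002]
ft_force: [-0.1, 0.4, -2.4]
finger_gap: 18.3
```

```bash
python3 - <<'E'
from h import *
st()
p,d=get_image("side"); cv2.imwrite("pics/s26.png",cv2.resize(p[110:220,230:380],None,fx=5,fy=5,interpolation=cv2.INTER_CUBIC))
p,d=get_image("top"); cv2.imwrite("pics/t26.png",cv2.resize(p[60:220,130:330],None,fx=4,fy=3.5,interpolation=cv2.INTER_CUBIC))
tip((8,-1,97,17),(0,-1,100,11),(-10,-1,102,6),(-25,-1,102,2),(-40,-1,102,0))
E
```

```text
mouth in bay [14.1 -0.8] z 95.0 nose down 22.8 F [-0.1  0.4 -2.4] q [ 0.26  0.35 -0.12  0.98 -0.04  0.33] t 38.95
(8, -1, 97, 17) [14.5, 2.1, 11.6] [-0.2, -6.9, 0.1]
(0, -1, 100, 11) [39.1, 2.2, 28.7] [-0.2, -12.9, 0.1]
(-10, -1, 102, 6) [61.3, 2.3, 44.4] [-0.2, -17.9, 0.1]
(-25, -1, 102, 2) [84.9, 2.4, 58.5] [-0.2, -21.9, 0.1]
(-40, -1, 102, 0) [103.7, 2.4, 64.9] [-0.2, -23.9, 0.1]
```

View pics/s26.png

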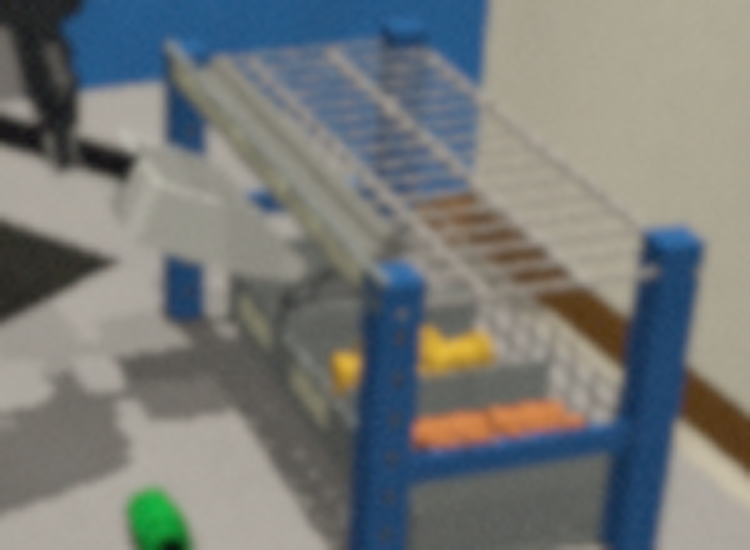

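View pics/t26.png

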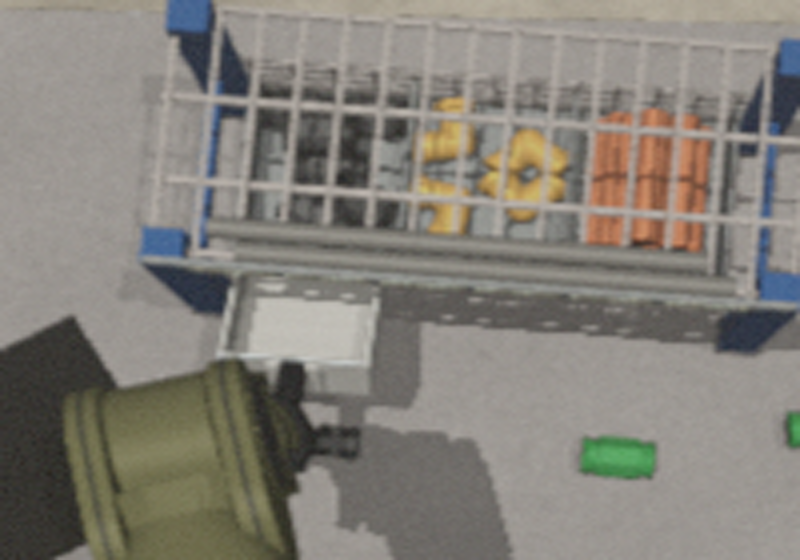

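Request:
step_arm(claw=[0.1,0.1,0.1,0.1,0.1], slide=[[14.5,0,11.6],[39,0,28.7],[61,0,44.4],[85,0,58.5],[103.7,0,65]], twist=[[0,-7,0],[0,-13,0],[0,-18,0],[0,-22,0],[0,-24,0]])

```text
t: 39.67
tool_pos: [493.6, 155.3, 187.2]
eef_rot: [0.266, 0.031, 0.964, -0.009]
ft_force: [-1.2, 0.7, -2.6]
finger_gap: 18.1
```

```bash
python3 - <<'E'
from h import *
st()
path(S_from_mouth(baypt(-105,0,105),BYAW,0),[.2,.5,.8,1])
E
```

```text
mouth in bay [-30.2  -1.2] z 107.1 nose down -0.7 F [-1.2  0.7 -2.6] q [ 0.42  0.12 -0.82  0.15 -0.24  0.42] t 39.675
0.2 [12.6, 0.2, -7.7] [-0.0, 0.1, 0.0]
0.5 [31.5, 0.6, -19.3] [-0.0, 0.4, 0.0]
0.8 [50.3, 1.0, -30.9] [-0.0, 0.6, 0.1]
1 [62.9, 1.2, -38.6] [-0.1, 0.7, 0.1]
```

Request:
step_arm(claw=[0.1,0.1,0.1,0.1], slide=[[20,0,-12],[45,1,-27],[63,1,-38.5],[63,1,-38.5]], twist=[[0,0.3,0],[0,0.5,0],[0,0.7,0],[0,0.7,0]])

```text
t: 40.17
tool_pos: [420.9, 161.7, 189.5]
eef_rot: [0.261, 0.031, 0.965, -0.008]
ft_force: [0.4, -2.0, -2.1]
finger_gap: 18.2
```

```bash
python3 - <<'E'
from h import *
st()
p,d=get_image("top"); q=cv2.resize(p[60:220,130:330],None,fx=4,fy=3.5,interpolation=cv2.INTER_CUBIC); cv2.imwrite("pics/t27.png",q)
cv2.imwrite("pics/t27b.png",cv2.resize(p[70:150,160:260],None,fx=8,fy=7,interpolation=cv2.INTER_CUBIC))
p,d=get_image("side"); cv2.imwrite("pics/s27.png",cv2.resize(p[110:220,230:380],None,fx=5,fy=5,interpolation=cv2.INTER_CUBIC))
S3=Tm([590,373,104],R.from_euler('z',33,degrees=True)); path(S3,[.05,.15,.3,.45,.6,.75,.9,1])
E
```

```text
mouth in bay [-103.8    0.7] z 107.1 nose down -0.2 F [ 0.4 -2.  -2.1] q [ 0.52  0.02 -0.91  0.19 -0.28  0.52] t 40.175
0.05 [-0.9, 6.0, 0.4] [-0.9, 0.0, -1.6]
0.15 [-2.6, 18.1, 1.1] [-2.8, 0.1, -4.8]
0.3 [-5.2, 36.3, 2.1] [-5.5, 0.1, -9.5]
0.45 [-7.8, 54.4, 3.2] [-8.3, 0.2, -14.3]
0.6 [-10.4, 72.6, 4.2] [-11.1, 0.2, -19.0]
0.75 [-13.0, 90.7, 5.3] [-13.8, 0.3, -23.8]
0.9 [-15.6, 108.9, 6.3] [-16.6, 0.3, -28.5]
1 [-17.3, 120.9, 7.0] [-18.4, 0.3, -31.7]
```

View pics/t27.png

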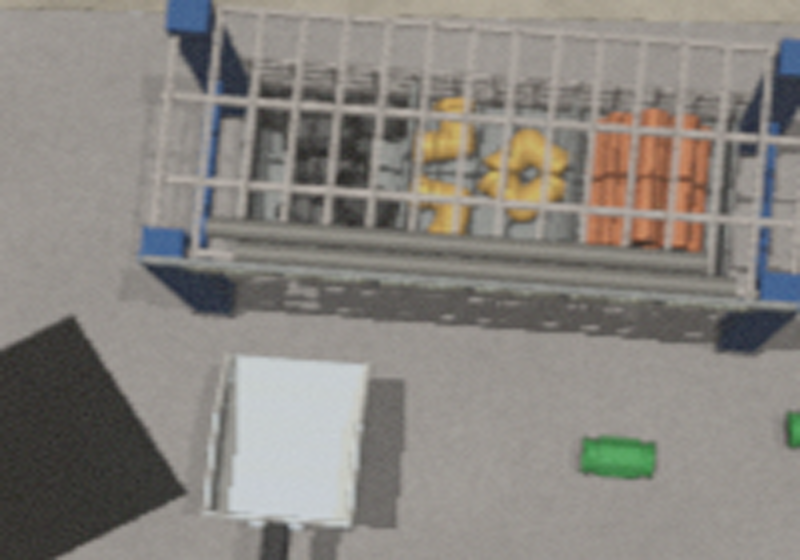

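View pics/t27b.png

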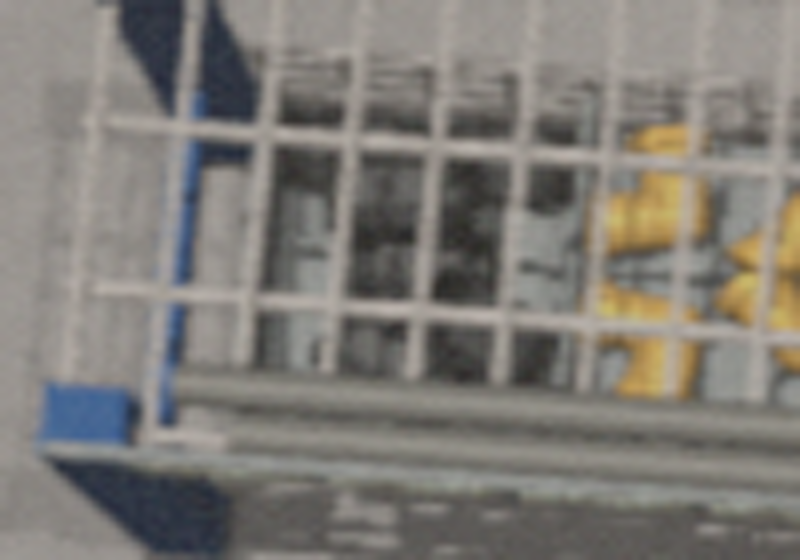

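View pics/s27.png

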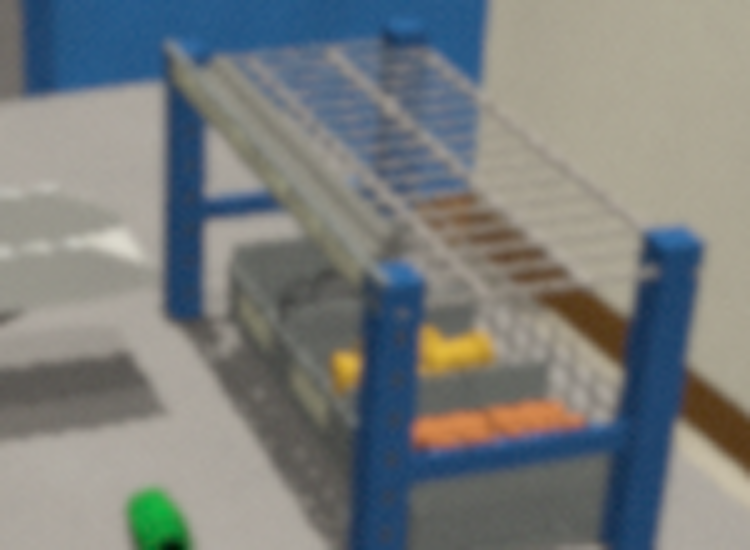

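The pan is empty, all four unions appear inside the left bay, and the force reading agrees with an empty scoop (about 2 N). Returning the scoop to its mat.

Request:
step_arm(claw=[0.1,0.1,0.1,0.1,0.1], slide=[[-1,8,0.5],[-3,24,1.5],[-6,42,2.5],[-9,60,3.5],[-11,78,4.5]], twist=[[-1.2,0,-2],[-3.7,0,-6.3],[-6.4,0,-11],[-9.2,0,-15.8],[-11.9,0,-20.5]])

```text
t: 40.9
tool_pos: [439.9, 239.4, 191.0]
eef_rot: [0.258, -0.17, 0.95, 0.045]
ft_force: [0.2, -0.1, -3.1]
finger_gap: 18.7
```

```bash
python3 - <<'E'
from h import *
st()
path(Tm([588,372,80],R.from_euler('z',32,degrees=True)),[.3,.6,.9,1])
E
```

```text
mouth in bay [-110.7  178. ] z 108.9 nose down -0.2 F [ 0.2 -0.1 -3.1] q [ 0.55  0.07 -0.87  0.11 -0.1   0.17] t 40.9
0.3 [-2.0, 11.7, 8.8] [-1.8, 0.1, -3.0]
0.6 [-4.1, 23.4, 17.5] [-3.6, 0.1, -6.1]
0.9 [-6.1, 35.1, 26.3] [-5.4, 0.2, -9.1]
1 [-6.8, 39.1, 29.2] [-6.0, 0.2, -10.1]
```

Request:
step_arm(claw=[0.1,0.1,0.1,0.1,0.1], slide=[[-2,12,9],[-4,23.5,17.5],[-6,35,26.3],[-7,39,29],[-7,39,29]], twist=[[-1.8,0,-3],[-3.6,0,-6],[-5.4,0,-9],[-6,0,-10],[-6,0,-10]])

```text
t: 41.52
tool_pos: [445.4, 282.2, 169.1]
eef_rot: [0.251, -0.263, 0.929, 0.071]
ft_force: [-0.9, -0.9, -1.5]
finger_gap: 18.3
```

```bash
python3 - <<'E'
from h import *
st(); S=scoop_now(); print(S[:3,3].round(1),S[:3,0].round(3))
path(Tm([588,372,10],R.from_euler('z',32,degrees=True)),[.5,.9,1])
p,d=get_image("top"); cv2.imwrite("pics/t28.png",cv2.resize(p[100:260,60:260],None,fx=4,fy=3.5,interpolation=cv2.INTER_CUBIC))
E
```

```text
mouth in bay [-132.1  263.4] z 86.7 nose down -0.2 F [-0.9 -0.9 -1.5] q [ 0.57  0.15 -0.86  0.04 -0.01  0.01] t 41.525
[588.3 370.4  80.5] [0.851 0.525 0.003]
0.5 [17.3, 0.3, 30.4] [-0.1, 0.1, -0.2]
0.9 [31.1, 0.5, 54.7] [-0.1, 0.2, -0.3]
1 [34.6, 0.6, 60.8] [-0.1, 0.2, -0.3]
```

View pics/t28.png

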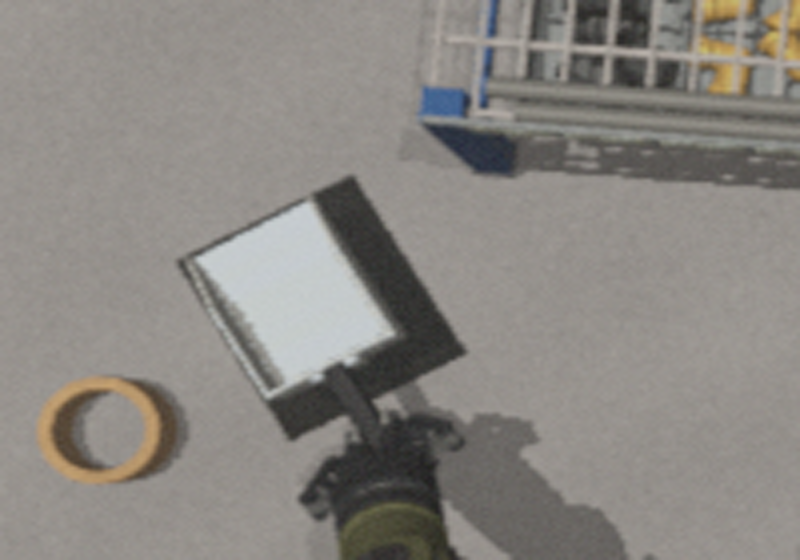

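Request:
step_arm(claw=[0.1,0.1,0.1,0.1], slide=[[13,0,23],[26,0.5,46],[34.5,0.5,60.8],[34.5,0.5,60.8]], twist=[[0,0,0],[0,0,0],[0,0.2,0],[0,0.2,0]])

```text
t: 42.08
tool_pos: [444.5, 282.3, 98.0]
eef_rot: [0.248, -0.263, 0.93, 0.071]
ft_force: [0.1, 0.2, -1.1]
finger_gap: 18.4
```

Request:
step_arm(claw=[0.1,0.1,0.1,0.1,0.1], slide=[[1,0,1.7],[1.5,0,2.6],[2,0,3.5],[2.5,0,4.3],[2.5,0,4.3]], twist=[[0,0,0],[0,0,0],[0,0,0],[0,0,0],[0,0,0]])

```text
t: 42.7
tool_pos: [445.3, 283.1, 94.4]
eef_rot: [0.25, -0.263, 0.929, 0.071]
ft_force: [-0.2, 0.5, -2.8]
finger_gap: 18.2
```

```bash
python3 - <<'E'
from h import *
st(); S=scoop_now(); print(S[:3,3].round(1),S[:3,0].round(3))
E
```

```text
mouth in bay [-132.5  264.3] z 11.2 nose down 0.0 F [-0.2  0.5 -2.8] q [ 0.57  0.29 -0.96 -0.21 -0.01  0.02] t 42.7
[588.  371.3   5.2] [ 0.851  0.525 -0.   ]
```

Request:
step_arm(claw=[0.1,0.1,0.1], slide=[[0.5,0,0.9],[0.8,0,1.3],[0.8,0,1.3]], twist=[[0,0,0],[0,0,0],[0,0,0]])

```text
t: 43.08
tool_pos: [445.6, 283.3, 93.2]
eef_rot: [0.25, -0.263, 0.929, 0.071]
ft_force: [-1.6, -1.5, 0.9]
finger_gap: 18.2
```

Request:
step_arm(claw=[0.2,0.35,0.55,0.55,0.55], slide=[[0,0,0],[0,0,0],[0,0,0],[0,0,-20],[0,0,-60]], twist=[[0,0,0],[0,0,0],[0,0,0],[0,0,0],[0,0,0]])

```text
t: 43.7
tool_pos: [419.4, 267.1, 144.1]
eef_rot: [0.249, -0.263, 0.929, 0.071]
ft_force: [-1.0, 0.3, -0.7]
finger_gap: 46.8
```

```bash
python3 - <<'E'
from h import *
scoop_w("pics/w29.png")
# go to look pose in front of left bay: tool tilted to look? camera in tool (+78,0,-70)
print(goal([430,60,330],tilted(5,10)))
E
```

```text
[229, 106, 45, 175, 6167] mean [437.1 278.4] size 146 20 yaw 31.7 rear end [399.  254.9] z 62.0 ->pan [586.2 370.4]
[0, 318, 50, 17, 533] mean [767.5 187. ] size 47 6 yaw 86.4 rear end [766.  163.8] z 53.8 ->pan [779.8 383.4]
(array([  -6.3, -181.6, -207.2]), array([ 9.3, 19.8, 25.1]))
```

View pics/w29.png

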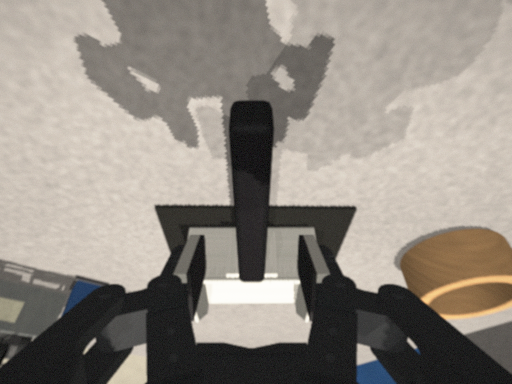

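The scoop is back on the mat (pan middle about (586,370)). Now a look into the bay from the front to count the unions.

Request:
step_arm(claw=[0.55,0.55,0.55,0.55,0.55], slide=[[0,0,-50],[0,-20,-90],[0,-50,-110],[0,-80,-120],[0,-110,-120]], twist=[[0,0,0],[0,0,0],[4,0,6],[7,0,12],[10,0,17]])

```text
t: 44.38
tool_pos: [426.9, 141.3, 249.8]
eef_rot: [0.26, -0.099, 0.96, 0.026]
ft_force: [0.9, 0.4, -0.5]
finger_gap: 47.1
```

```bash
python3 - <<'E'
from h import *
s,p,r=toolpose(); print(p.round(),s['q'].round(2))
print(goal([430,130,230],tilted(0,50)))
E
```

```text
[427. 141. 250.] [ 0.36 -0.11 -0.84  0.31 -0.08  0.14]
(array([  9.4, -11.7,  17.5]), array([  7.6, -19.6,   9. ]))
```

Request:
step_arm(claw=[0.55,0.55,0.55,0.55], slide=[[5,-6,9],[9,-12,17],[9,-12,17],[9,-12,17]], twist=[[3,-9,4],[7.6,-19.6,9],[7.6,-19.6,9],[7.6,-19.6,9]])

```text
t: 44.88
tool_pos: [428.4, 130.3, 228.0]
eef_rot: [0.42, -0.003, 0.908, -0.0]
ft_force: [0.3, 0.2, 0.7]
finger_gap: 47.1
```

```bash
python3 - <<'E'
from h import *
p,d=get_image("wrist"); cv2.imwrite("pics/w30.png",p)
r=spot_point("wrist","union1")
for x in r:
    b=R.from_euler('z',-BYAW,degrees=True).apply(np.array(x['at'])-BAY); print(round(x['conf'],2),np.round(x['at']),"bay",b.round())
s,p,_=toolpose(); print(p,s['q'].round(2))
E
```

```text
0.86 [ 588. -110.   16.] bay [-163. -260.    4.]
0.67 [884. 142.  57.] bay [115.  10.  45.]
0.67 [811. 144.  30.] bay [42.  8. 18.]
0.67 [858. 137.  31.] bay [90.  4. 19.]
[430.01356762 130.77469555 229.72172388] [ 0.5  -0.09 -1.16 -0.31 -0.37  0.33]
```

View pics/w30.png

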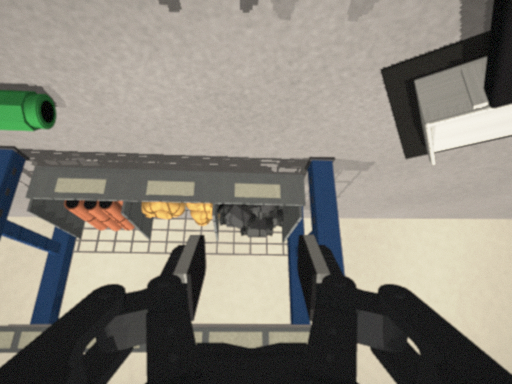

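```bash
python3 - <<'E'
from h import *
p,d=get_image("wrist")
cv2.imwrite("pics/w31.png",cv2.flip(cv2.resize(p[165:265,190:330],None,fx=5.5,fy=5.5,interpolation=cv2.INTER_CUBIC),-1))
p,d=get_image("top"); cv2.imwrite("pics/t31.png",cv2.resize(p[75:140,180:245],None,fx=9,fy=9,interpolation=cv2.INTER_CUBIC))
for x in spot_point("top","union1"):
    b=R.from_euler('z',-BYAW,degrees=True).apply(np.array(x['at'])-BAY); print(round(x['conf'],2),np.round(x['at']),"bay",b.round())
# height map within bay (top depth)
P=cloud("top",d); Q=P[75:145,165:260].reshape(-1,3); L=R.from_euler('z',-BYAW,degrees=True).apply(Q-BAY)
m=(L[:,2]<110)&(L[:,2]>-5)&(L[:,0]>0)&(L[:,0]<165)&(abs(L[:,1])<64)
L=L[m]; H=np.full((11,9),-1.)
for x,y,z in L:
    i,j=int(x//15),int((64-y)//14.3); H[i,j]=max(H[i,j],z)
print(H.round().astype(int))
E
```

```text
0.78 [ 618. -287.   19.] bay [-122. -434.    7.]
0.73 [823. 101.  51.] bay [ 58. -34.  39.]
0.72 [883. 145.  60.] bay [114.  14.  48.]
0.72 [ 375. -196.   18.] bay [-371. -359.    6.]
0.68 [351. -71.  20.] bay [-402. -236.    8.]
0.58 [810. 145.  33.] bay [42.  9. 21.]
0.57 [ 586. -113.   16.] bay [-166. -263.    4.]
0.5 [860. 134.  32.] bay [92.  1. 20.]
[[-1 -1 -1 -1 20 -1 -1 -1 -1]
 [-1 -1 -1 -1 16 -1 -1 -1 -1]
 [ 5 26 41 44 42 56 59 53 68]
 [ 4 37 44 45 57 65 62 55 64]
 [ 5  8 31 36 65 70 64 47 65]
 [ 7 10 38 42 48 61 54  4 67]
 [ 5 64 66 61 61 63 37  6 71]
 [ 8 66 70 70 68 65 24  9 67]
 [37 63 67 66 66 64 37 40 71]
 [40 41 43 37 37 40 42 40 66]
 [36 38 38 37 31 37 37 40 65]]
```

View pics/w31.png

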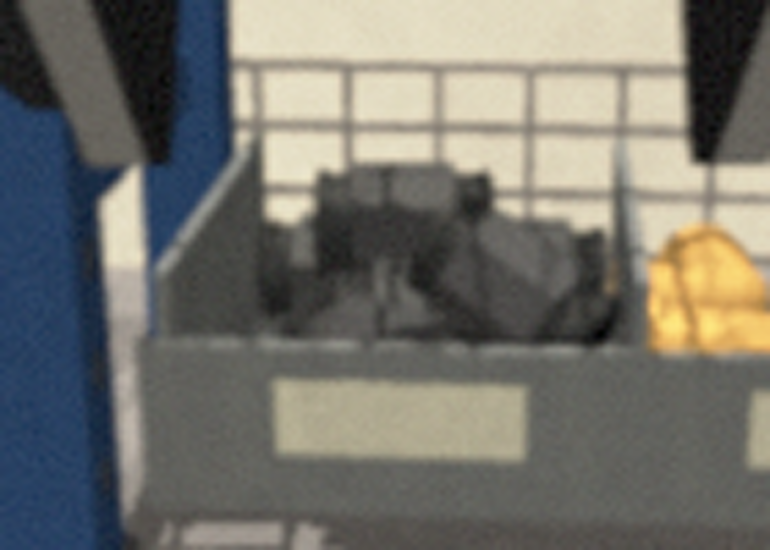

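View pics/t31.png

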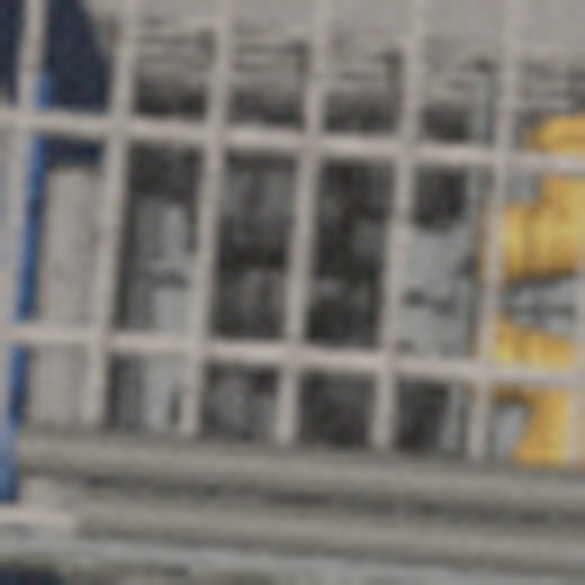

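```bash
python3 - <<'E'
from h import *
get_image("top")
for t in("scoop","scoop_grip","scoop_mouth","tape","sealant","carton"):
    print(t,[(round(x['conf'],2),np.round(x['at']).tolist()) for x in spot_point("top",t)][:2])
p,d=get_image("top"); cv2.imwrite("pics/t32.png",p)
s=observe(); print(s['t'],s['ft_force'].round(1),s['qvel'].round(3))
E
```

```text
scoop [(0.73, [590.0, 369.0, 6.0])]
scoop_grip [(0.72, [462.0, 293.0, 42.0])]
scoop_mouth [(0.74, [650.0, 410.0, 10.0])]
tape [(0.55, [469.0, 541.0, -2.0])]
sealant [(0.58, [668.0, -418.0, -2.0])]
carton [(0.65, [470.0, -541.0, 2.0])]
45.525 [ 1.  -0.1 -0.4] [ 0.002 -0.    -0.002 -0.    -0.001  0.001]
```

View pics/t32.png

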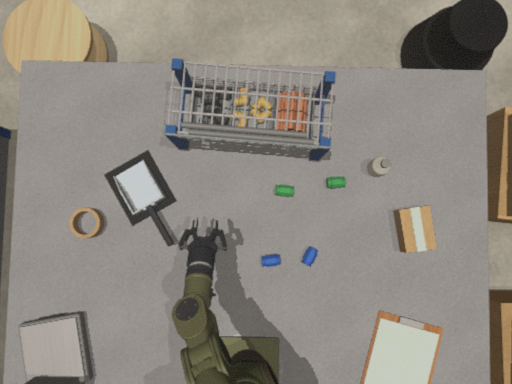

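The top view shows the scoop empty and level on its mat at (140,185). The tape roll, bottle and carton are where they started. No dark union is left on the counter, and the gripper is clear of everything. Handing in.

```bash
python3 -c "
from rig import *
print(close_job())"
```

```text
the job is handed in; nothing more can be done
None
```

All four dark grey unions are in the left bay, and the scoop is back on its rubber mat. I put the unions in the scoop one at a time, three across the pan and one on top, then tipped them out under the shelf at about 45° nose down. I handed the job in at about 46 s; it reported no verdict.

- **Unions:** the last check found four in the bay, 42 to 114 mm behind the lip and within 34 mm of its middle line. Their centres are at most 48 mm above the floor. Two lie on the floor and two lean on or sit on others. No dark union is left on the counter.
- **Scoop:** it is empty and level, with the pan's middle within about 5 mm of the mat's. The network put the grip point about 10 mm from where the handle fit had it; the fit and the picture agreed, so I went with those.
- **Shelf:** the wrist force showed no knock during the insertion, tipping or withdrawal. I did not measure the shelf force itself.
- **Bystanders:** the tape roll, bottle and carton read within 4 mm of where they started, and the blue and green look-alikes were left alone.

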